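Jack a housing up to the sealing pad with the turning bar and shut the guard

ROBOT

A 6-joint arm with a two-finger parallel gripper is mounted at the origin on the work surface. World frame = base frame: x ahead of the robot, y to its left, z up, the work surface at z = 0. Lengths are in m, angles in rad, forces in N, time in s.
With the tool pointing down it reaches from about 0.25 to 0.775 m from the base axis. Payload 8.9 kg.
Tool frame: the origin (TCP) lies on the centre line of the jaws, within the pads' length; the fingertips stand 8 mm ahead of it and the grasp point (between the pads) lies 11 mm behind it; z points along the fingers, y is the line along which they close (so a half turn about z gives the same grasp; the last joint's range is limited). The gripper opens to 85 mm and grips with 20 to 120 N. Pads are 22 mm wide; open, the fingers measure 114 mm over their backs; the gripper's body (76 mm by 85 mm) begins 54 mm behind the grasp point. The pads swing forward as they close: fully open they stand 13 mm farther back than shut.
Start: joints at [1.074, 0.291, -0.153, 1.127, 0, 1.431], TCP at [0.184, 0.492, 0.239] pointing down, gripper open.
Joint ranges: [-2.52, 2.52], [-0.91, 1.74], [-1.3, 1.37], [-1.96, 2.02], [-1.52, 1.47], [-3.14, 3.14]. Speed limits (rad/s): [2.22, 2.22, 2.79, 3.14, 3.14, 3.14].

INTERFACE

Orientations are given as a unit quaternion [w, x, y, z].
In Python, from plant import bot gives the robot as it stands.
- The arm moves only by the tool play_rows, never from a script. Its argument "rows" is a list that holds one entry, the list of rows, each a list of 7 numbers: the shift along the tool's x, y, z in m, then the turn, a rotation vector about the tool's x, y, z in degrees, then the opening, from -1 (shut) to 1 (fully open). A call has 1 to 10 rows; each row is the pose to reach, as a shift and turn from the pose commanded when the call began, along the tool's axes at that moment; what a row does not reach only later rows make up. A row lasts 1/8 s, in which the tool goes at most 62.5 mm and 10.7 degrees, less where a joint would pass 70% of its speed; a pose out of reach is approached as far as the arm can. A call with a gripper value outside its range is refused whole. The fingers move at their own pace and stop on an object; "newtons" is the grip in N (left out, the last holds). Time passes only in rows, so rows that repeat a pose let the fingers close. It gives the time, the measured TCP pose, the force, the opening and the grip force at its end, in the units of the state.
- bot.sense(): the state, without advancing time (a new reading comes with each control period).
- bot.capture(name): name is "side" or "top"; returns (picture, depth): 420x560x3 uint8, red, green, blue; 420x560 float32, m along the optical axis (not along the pixel's ray), 0 where there is no reading.
- bot.calibration(name): a dict with "fx", "fy", "cx", "cy" (pixels), "view" (4x4, takes a point from world to camera coordinates). Camera axes: x right, y up, looking along -z (the intrinsics and any distortion apply to the point x, -y, -z); pixel columns grow to the right and rows downward; lengths in m; the calibration is good to about 2 mm. A picture is of the moment at which its call begins. calibration takes no time and is no camera call.
- bot.hand_in(): hands the job in; it is judged then, once.
The state is a dict: "t": time; "joint_positions": joint angles; "qvel": joint speeds; "joint_efforts": joint torques, N m; "tool_pos": TCP position; "orientation": TCP orientation; "force": force on the tool from outside, world axes, zero at the start; "torque": the same for the moment, N m; "opening": opening from 0.0 (shut) to 1.0 (fully open); "grip_force": force on a finger pad.
Only numpy, scipy, OpenCV 4.12 (cv2) and the standard library are available. Lean on these libraries where they do the work, as an engineer would, in place of code of your own. Each camera call takes 0.05 s, during which the arm holds its last target. There are 200 camera calls.

TASK

Raise the housing on the small screw jack until it is tight against the rubber pad above it: put the tip of the turning bar into a hole of the steel collar, turn the collar anticlockwise as seen from above, and when the guard leaves no more room draw the bar out and go on from another hole until the collar stops. Then lay the bar back in the two vee blocks of its stand and push the guard door shut until it snaps home on its catch. Leave the spare housing, the jar and the screwdriver where they are.

Things in the scene. Friction and masses are not known exactly. Their poses are not given: they have to be found in the camera images.
- station: Clamp station, fixed: cream base plate 256 x 250 mm, 12 mm thick, a screw jack in its middle. Origin on the jack's axis at bench level, z up; the open working side faces its -y. Guard walls at x = +-112 mm, 8 mm thick, 112 mm high. Two columns at the back (y = +110 mm) carry a grey head, 60 mm wide, reaching forward over the jack to y = -30 mm, 197 to 217 mm high.
- opening (a point): Middle of the station's open side, on the front posts' line, 100 mm from the jack's axis, 85 mm above the bench. Front posts 20 x 20 mm, 120 mm high, stand 108 mm to either side (196 mm clear between them), so the bar in a hole can point at most about 39 degrees to either side of the station's -y. Above 120 mm the space before the jack is free.
- pad (a point): Middle of the underside of the rubber pad, 56 mm across, under the head, on the jack's axis, 186.3 mm above the bench.
- jack_axis (a point): Point on the jack's upright axis at the height of the collar's holes, 85 mm above the bench. It does not move.
- collar (a joint): Turn of the steel collar (96 mm across, 65 to 105 mm above the bench), rad, growing anticlockwise from above; lifts the housing 5 mm per rad, the collar itself stays level. Starts at 0 to 0.3; at 1.466 the housing is tight on the pad and it stops dead. Smooth thread (about 0.1 N m), stays where left. It needs 1.17 to 1.47 rad, more than one bar stroke between the posts.
- hole_mouth (a point): Mouth of one of the collar's eight alike holes, 48 mm from the axis, 85 mm above the bench, turning with the collar; the others follow every 45 degrees. At collar 0 it lies 24 degrees clockwise (from above) of the station's -y. Holes level and radial, 18 mm square, mouth flared, bottom 25 mm from the axis. With the play in the hole the bar runs about 0.1 rad ahead of the collar.
- housing_top (a point): Middle of the top of the aluminium housing (56 x 50 x 33 mm) on the jack's round plate (68 mm across); it rises with it: 179 mm above the bench at collar 0, 186.3 mm when tight on the pad.
- bar: Turning bar, loose, about 190 g: dark steel rod 14 mm thick, 200 mm long, a black ball 26 mm across on its tail. Origin on its axis at mid length; x runs to the tip (x = +100 mm, last 10 mm tapered to 7 mm across); ball's middle at x = -106 mm. Starts level in the stand's vee blocks. Pinch it from above between the blocks, e.g. 125 mm from the tip, and push it level into a hole.
- bar_tip (a point): End of the bar's tapered tip, on its axis. A stroke can turn the bar in the fingers by up to about 0.1 rad (anticlockwise from above), which shifts the tip before the next hole.
- bar_stand: Bar stand, fixed: aluminium foot 170 x 70 x 8 mm, two white vee blocks 20 mm thick at x = -75 and +55 mm (110 mm free between), 56 mm high, notches open upward, 45 degree flanks, about 36 mm wide at the top. Origin at bench level; the bar lies in them along the stand's x, at y = 0, its axis 45.9 mm above the bench, middle within 6 mm of x = 0, tip to +x.
- door (a joint): Guard door angle, rad: 0 shut (panel parallel to the station's x), growing as the free edge swings out to -y and on to -x. Starts at 2.06 to 2.3; turns easily and stays where left. Between about 0.08 and 0.03 a ball catch at the free edge must be overcome (about 4 N at the edge, 8 N halfway along), then it holds the door; the stop is at 0.
- door_hinge (a point): On the door's upright hinge line, which lies in the panel's middle plane, at the station's x = -103, y = -117 mm, 75 mm above the bench.
- door_edge (a point): Top of the door's free edge, 196 mm from the hinge line, 120 mm above the bench. Door: clear pane in a cream frame, 196 mm wide, 12 mm thick, from 30 to 120 mm above the bench, no handle.
- spare_housing: Bystander: loose aluminium housing 56 x 50 x 33 mm with a rubber plug on top; origin under its middle.
- cleaner: Bystander: jar 60 mm across, 120 mm tall; origin under its middle.
- driver: Bystander: screwdriver lying on the bench, about 200 mm long.
There are look-alikes about, which are no part of the job. Leave any blue or pink look-alike of the bar_stand alone.

How it is judged:
By the outcome, as a careful person would: the job done as asked, in the order asked, and still so for the second after the job is handed in, with the robot touching nothing.
It also fails if it takes over 72 s, if anything falls off the work surface, if the arm or the gripper's body presses on something with over 40 N, if the wrist force passes 120 N, or if a joint passes its speed limit or range.

## Working session

There is one attempt and no reset: what is moved stays moved. The work goes in short steps, Python scripts to look and compute and a tool call to move; the robot and the scene stay as the last step left them, time stands still between calls to the robot, and variables do not carry over. Pictures are saved under pics/ and viewed, at most 14 in all, crops included, and the job is handed in when it is done.

Besides the shell and the picture viewer there is one more tool, called after ">>>" as name(argument=value, ...) on one line, values as JSON. play_rows: Moves the arm, as the interface text tells. Its arguments: {"type":"object","properties":{"rows":{"type":"array"},"newtons":{"type":"number"}},"required":["rows"]}

```bash
mkdir -p pics; ls
python3 - <<'E'
from plant import bot
import cv2, numpy as np
for n in("side","top"):
    p,d=bot.capture(n); cv2.imwrite(f"pics/{n}0.png",p[:,:,::-1]); np.savez(f"{n}0.npz",p=p,d=d); c=bot.calibration(n); print(n,c)
print(bot.sense())
E
```

```text
pics
side {'fx': 457.8856742885462, 'fy': 457.8856742885462, 'cx': 277.22461142719453, 'cy': 220.80844531678574, 'view': array([[ 0.96512673, -0.26077238,  0.02298161, -0.5183596 ],
       [ 0.14015328,  0.58886144,  0.79598949, -0.16127678],
       [-0.22110506, -0.76500979,  0.60487402, -1.27838386],
       [ 0.        ,  0.        ,  0.        ,  1.        ]])}
top {'fx': 413.8213626840158, 'fy': 413.8213626840158, 'cx': 269.89467187851307, 'cy': 209.97369986471992, 'view': array([[-0.01649146, -0.99977605, -0.01326222, -0.01009557],
       [ 0.98395547, -0.01858432,  0.17744369, -0.54791801],
       [-0.17765042, -0.01012312,  0.98404159, -1.21531315],
       [ 0.        ,  0.        ,  0.        ,  1.        ]])}
{'t': 0.1, 'joint_positions': array([ 1.07373684e+00,  2.91198951e-01, -1.54031146e-01,  1.12669006e+00,
        1.25972468e-05,  1.43151795e+00]), 'qvel': array([-0.00033447, -0.00130086,  0.00088486, -0.00099586, -0.00076227,
        0.00016993]), 'joint_efforts': array([ 1.67653594e-03, -5.37975919e+01,  3.31917787e+01,  9.24475899e-03,
       -2.50484363e-04,  2.14479724e-05]), 'tool_pos': array([0.18365836, 0.49143556, 0.23881006]), 'orientation': array([-1.81764660e-04,  1.77937917e-01,  9.84041555e-01, -5.31740380e-04]), 'force': array([ 0.40537907, -0.54286532, -0.92794448]), 'torque': array([ 0.00622469, -0.03301221,  0.02614966]), 'grip_force': 0.0, 'opening': 0.9986009736216962}
```

View pics/side0.png

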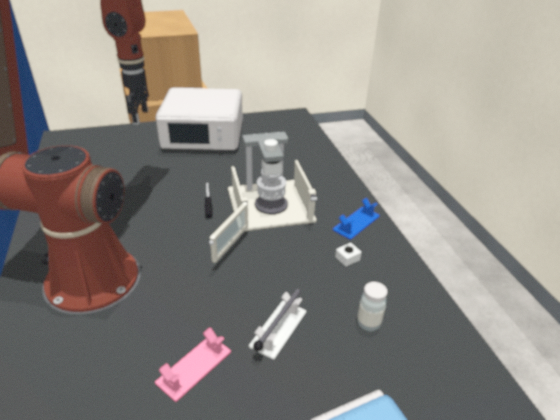

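View pics/top0.png

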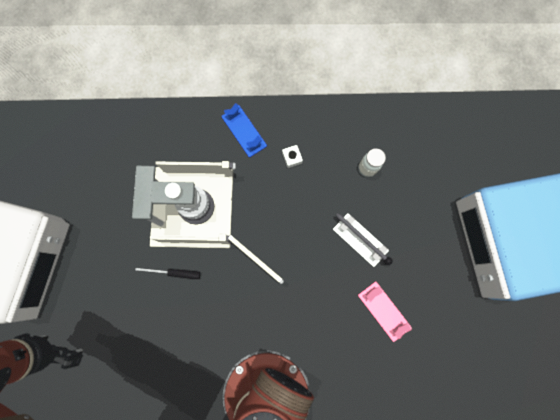

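Top view: the bar lies in the white/aluminium stand at (361,240), its tip upper-left (336,217) and ball at (388,261). The blue (244,130) and pink (385,311) stands are empty look-alikes. The station is at (190,205), its open side to the right (about world -y). The door runs from the hinge (229,237) to its edge (282,282).

```bash
cat > h.py <<'E'
import numpy as np, cv2
from plant import bot
def cloud(n,d):
    c=bot.calibration(n); v,u=np.indices(d.shape); X=np.stack([(u-c['cx'])/c['fx']*d,-(v-c['cy'])/c['fy']*d,-d],-1)
    V=c['view']; return (X-V[:3,3])@V[:3,:3]
def ray(n,u,v,z):
    c=bot.calibration(n);V=c['view'];R=V[:3,:3];o=-R.T@V[:3,3]
    r=R.T@np.array([(u-c['cx'])/c['fx'],-(v-c['cy'])/c['fy'],-1]); return o+r*(z-o[2])/r[2]
def proj(n,P):
    c=bot.calibration(n);V=c['view'];q=V[:3,:3]@np.asarray(P)+V[:3,3]
    return c['cx']+c['fx']*q[0]/-q[2], c['cy']-c['fy']*q[1]/-q[2]
def rect(P):
    r=cv2.minAreaRect(P[:,:2].astype(np.float32)*1000); return np.round(cv2.boxPoints(r),1).tolist(), [round(float(x),1) for x in (*r[0],*r[1],r[2])]
E
python3 - <<'E'
from h import *
z=np.load('top0.npz');p=z['p'];W=cloud('top',z['d']);v,u=np.indices(z['d'].shape)
def reg(a,b,c,d,lo,hi): 
    m=(u>=a)&(u<b)&(v>=c)&(v<d)&(W[...,2]>lo)&(W[...,2]<hi)&(z['d']>0); return W[m],m
for nm,a in dict(bench=(300,330,100,130,-.05,.05),head=(125,200,150,235,.205,.23),plate=(130,240,150,260,.006,.018),posts=(215,240,150,260,.114,.126),walls=(130,240,150,260,.105,.125),door=(226,295,235,295,.1,.13),foot=(325,400,205,275,.004,.013),blocks=(325,400,205,275,.048,.062),bar=(325,400,205,275,.035,.1)).items():
    P,m=reg(*a); print(nm,len(P),P[:,2].mean().round(4) if len(P) else '', rect(P) if len(P)>4 else '')
# bar dark mask
g=p.max(2).astype(int)
m=(u>=325)&(u<400)&(v>=205)&(v<275)&(g<70)&(W[...,2]>.03)
P=W[m];print('bar',len(P));
f=cv2.fitLine(P[:,:2].astype(np.float32),cv2.DIST_HUBER,0,.001,.001).ravel();t=(P[:,:2]-f[2:])@f[:2];print(f,t.min(),t.max(),f[2:]+f[:2]*t.min(),f[2:]+f[:2]*t.max())
cv2.imwrite('pics/c1.png',np.hstack([cv2.resize(p[195:280,315:405,::-1],None,fx=4,fy=4,interpolation=cv2.INTER_CUBIC),cv2.resize(p[150:235,150:240,::-1],None,fx=4,fy=4,interpolation=cv2.INTER_CUBIC)]))
E
```

```text
bench 895 -0.0009 ([[821.0, -219.60000610351562], [927.4000244140625, -223.0], [930.4000244140625, -125.80000305175781], [824.0, -122.5]], [875.7, -172.7, 97.2, 106.5, 88.2])
head 1755 0.2159 ([[498.8999938964844, 186.39999389648438], [644.0, 181.5], [649.5, 342.8999938964844], [504.3999938964844, 347.79998779296875]], [574.2, 264.6, 161.5, 145.2, 88.0])
plate 3398 0.0115 ([[394.29998779296875, 412.8999938964844], [415.0, 73.5999984741211], [771.7999877929688, 95.4000015258789], [751.0999755859375, 434.70001220703125]], [583.0, 254.1, 357.5, 339.9, 3.5])
posts 183 0.1186 ([[424.8999938964844, 126.69999694824219], [430.0, 67.69999694824219], [687.2000122070312, 89.9000015258789], [682.0999755859375, 148.89999389648438]], [556.0, 108.3, 258.1, 59.2, 4.9])
walls 767 0.112 ([[429.8999938964844, 69.0], [684.0, 60.70000076293945], [692.5999755859375, 321.8999938964844], [438.5, 330.29998779296875]], [561.2, 195.5, 261.4, 254.2, 88.1])
door 317 0.1185 ([[327.3999938964844, -46.79999923706055], [340.6000061035156, -57.599998474121094], [471.1000061035156, 101.19999694824219], [457.8999938964844, 112.0999984741211]], [399.2, 27.2, 205.6, 17.1, 50.6])
foot 803 0.0072 ([[343.3999938964844, -413.6000061035156], [563.2000122070312, -426.79998779296875], [577.0, -198.39999389648438], [357.1000061035156, -185.1999969482422]], [460.2, -306.0, 228.8, 220.2, 86.6])
blocks 387 0.0521 ([[365.20001220703125, -359.0], [399.29998779296875, -392.5], [550.0999755859375, -239.10000610351562], [516.0, -205.60000610351562]], [457.7, -299.1, 215.1, 47.8, 45.5])
bar 517 0.0504 ([[364.70001220703125, -358.3999938964844], [399.29998779296875, -392.70001220703125], [550.9000244140625, -240.0], [516.2999877929688, -205.6999969482422]], [457.8, -299.2, 215.1, 48.7, 45.2])
bar 58
[ 0.6899401   0.72386646  0.39971069 -0.3530318 ] -0.028471312597010454 0.17832001928384925 [ 0.38006718 -0.37364124] [ 0.52274082 -0.22395193]
```

View pics/c1.png

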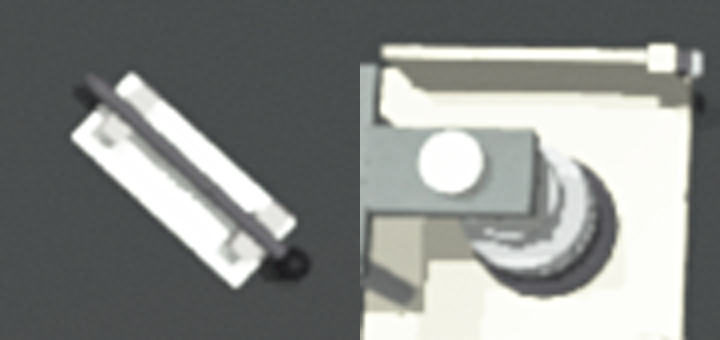

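The crop confirms the white stand holds the bar (tip upper left, ball lower right). The head covers the top of the jack, and its collar shows at about (200,207) in the full top picture.

Run:
```python
from h import *
z=np.load('top0.npz');p=z['p'].astype(int);D=z['d'];W=cloud('top',D);v,u=np.indices(D.shape);Z=W[...,2]
def box(a,b,c,d): return (u>=a)&(u<b)&(v>=c)&(v<d)&(D>0)
def line(P):
    f=cv2.fitLine(P[:,:2].astype(np.float32),cv2.DIST_HUBER,0,.001,.001).ravel();t=(P[:,:2]-f[2:])@f[:2];r=(P[:,:2]-f[2:])@np.array([-f[1],f[0]])
    return len(P),np.degrees(np.arctan2(f[1],f[0])).round(2),(f[2:]+f[:2]*t.min()).round(4),(f[2:]+f[:2]*t.max()).round(4),r.std().round(4)
m=box(150,232,155,170)&(Z>.105)&(Z<.122);print('wall+',line(W[m]))
m=box(150,228,236,256)&(Z>.105)&(Z<.122);print('wall-',line(W[m]))
m=box(222,245,150,172)&(Z>.115)&(Z<.125);print('post+',W[m].mean(0),rect(W[m]))
m=box(220,233,228,256)&(Z>.115)&(Z<.125);print('post-',W[m].mean(0),rect(W[m]))
m=box(232,290,236,290)&(Z>.112)&(Z<.125);print('door',line(W[m]))
m=box(125,200,150,225)&(Z>.208)&(Z<.22);print('head',W[m][:,2].mean());
# head arm edges by column: lateral x extent at cols 165..190
for c in (165,175,185,192): 
    r=np.where(m[:,c])[0]; print(c,[ray('top',c,q,.217)[:2].round(4).tolist() for q in(r.min()-.5,r.max()+.5)])
for r in (185,192,200):
    c=np.where(m[r])[0]; print('r',r,c.min(),c.max(),ray('top',c.max()+.5,r,.217)[:2])
# plate front edge
cream=(p.min(2)>150)
for r in (175,190,205,220,232):
    c=np.where(cream[r,200:245])[0]+200; print('front',r,c.max(),ray('top',c.max()+.5,r,.012)[:2].round(4))
# bar
m=box(325,400,205,275)&(Z>.035)&(p.max(2)<130);print('bar',line(W[m]))
m=box(340,380,220,255)&(Z>.035)&(p.max(2)<130);print('bar mid',line(W[m]))
m=box(380,400,250,270)&(Z>.04)&(p.max(2)<60);print('ball',W[m].mean(0),W[m].max(0),u[m].mean(),v[m].mean())
# foot
wm=((p.min(2)>150)&box(325,400,205,275)).astype(np.uint8)
cn=max(cv2.findContours(wm,0,2)[0],key=cv2.contourArea);b=cv2.boxPoints(cv2.minAreaRect(cn));print('foot px',b.round(1).tolist(),[ray('top',*q,.008)[:2].round(4).tolist() for q in b])
m=box(325,400,205,275)&(Z>.052)&(Z<.06)&(p.min(2)>100);n,l,s,c=cv2.connectedComponentsWithStats(m.astype(np.uint8));print('blk',[(s[i,4],W[l==i].mean(0).round(4).tolist()) for i in range(1,n) if s[i,4]>3])
```

```text
wall+ (267, np.float32(86.96), array([0.6761, 0.0919]), array([0.6882, 0.3191]), np.float64(0.004))
wall- (241, np.float32(87.87), array([0.4559, 0.1031]), array([0.4642, 0.3272]), np.float64(0.0028))
post+ [0.67602485 0.1067982  0.11860086] ([[665.4000244140625, 118.5], [665.5, 89.19999694824219], [685.4000244140625, 89.19999694824219], [685.2999877929688, 118.5]], [675.4, 103.8, 19.8, 29.3, 0.2])
post- [0.45849871 0.10780454 0.1191992 ] ([[447.29998779296875, 89.0], [465.5, 86.80000305175781], [469.70001220703125, 123.0], [451.6000061035156, 125.19999694824219]], [458.5, 106.0, 36.4, 18.2, 83.3])
door (273, np.float32(48.73), array([ 0.3343, -0.0473]), array([0.4562, 0.0916]), np.float64(0.0035))
head 0.21579478925541895
165 [[0.6031, 0.2589], [0.5428, 0.2572]]
175 [[0.6025, 0.2319], [0.5423, 0.2305]]
185 [[0.602, 0.205], [0.5391, 0.2038]]
192 [[0.5961, 0.1861], [0.5387, 0.1851]]
r 185 134 193 [0.58912984 0.18194833]
r 192 134 193 [0.56992037 0.18163448]
r 200 133 192 [0.54816242 0.18394518]
front 175 224 [0.6707 0.1239]
front 190 231 [0.6211 0.1015]
front 205 231 [0.5726 0.1015]
f
[... 469 characters left out ...]
000061035156, 258.20001220703125], [373.3999938964844, 267.1000061035156]] [[0.4909, -0.2125], [0.5184, -0.2392], [0.3976, -0.3608], [0.371, -0.3341]]
blk [(np.int32(8), [0.5199, -0.233, 0.0545]), (np.int32(13), [0.5184, -0.2647, 0.0541]), (np.int32(4), [0.5125, -0.2441, 0.0536]), (np.int32(17), [0.49, -0.266, 0.0538]), (np.int32(8), [0.4936, -0.2345, 0.0541]), (np.int32(9), [0.4685, -0.2866, 0.0533]), (np.int32(8), [0.4518, -0.3057, 0.0543]), (np.int32(6), [0.4342, -0.3205, 0.0542]), (np.int32(15), [0.4251, -0.3566, 0.0541]), (np.int32(4), [0.4271, -0.3332, 0.0532]), (np.int32(7), [0.4148, -0.3428, 0.0532]), (np.int32(11), [0.3994, -0.3294, 0.0548]), (np.int32(8), [0.401, -0.3558, 0.0541])]
```

Run:
```python
from h import *
from scipy.optimize import least_squares
for n,bx in (('top',(150,240,160,260)),('side',(225,330,125,240))):
    z=np.load(n+'0.npz');D=z['d'];W=cloud(n,D);v,u=np.indices(D.shape);Z=W[...,2]
    B=(u>=bx[0])&(u<bx[1])&(v>=bx[2])&(v<bx[3])&(D>0)
    near=np.hypot(W[...,0]-.57,W[...,1]-.21)
    for nm,lo,hi,r in (('collar side',.07,.1,.048),('housing plate',0.135,.145,.034)):
        m=B&(Z>lo)&(Z<hi)&(near<.065); P=W[m]
        if len(P)<10: continue
        f=least_squares(lambda q:np.hypot(P[:,0]-q[0],P[:,1]-q[1])-r,[.57,.215],loss='soft_l1',f_scale=.002)
        g=least_squares(lambda q:np.hypot(P[:,0]-q[0],P[:,1]-q[1])-q[2],[.57,.215,r],loss='soft_l1',f_scale=.002)
        print(n,nm,len(P),f.x.round(4),g.x.round(4))
    m=B&(Z>.112)&(Z<.126); k,l,s,c=cv2.connectedComponentsWithStats(m.astype(np.uint8))
    for i in range(1,k):
        if s[i,4]>15: print(n,'z.12',s[i],W[l==i].mean(0).round(4),np.percentile(W[l==i],[3,97],axis=0).round(4).tolist())
    m=B&(Z>.18)&(Z<.25);k,l,s,c=cv2.connectedComponentsWithStats(m.astype(np.uint8))
    m=B&(np.abs(Z-.012)<.003);P=W[m];print(n,'plate',len(P),np.percentile(P,[1,99],axis=0).round(4).tolist())
p=np.load('side0.npz')['p'];cv2.imwrite('pics/c2.png',cv2.resize(p[125:270,200:330,::-1],None,fx=4,fy=4,interpolation=cv2.INTER_CUBIC))
```

```text
top collar side 81 [0.5735 0.216 ] [0.5729 0.2155 0.0473]
top housing plate 30 [0.5733 0.2167] [0.5724 0.2156 0.0329]
top z.12 [218 161  15   7  73] [0.6761 0.1081 0.1173] [[0.6663, 0.0919, 0.1125], [0.6847, 0.1281, 0.1224]]
top z.12 [217 234  23  14 126] [0.4538 0.0998 0.1186] [[0.4355, 0.0691, 0.1144], [0.4677, 0.1264, 0.1232]]
top plate 2519 [[0.445, 0.1064, 0.0091], [0.6844, 0.3508, 0.0149]]
side collar side 220 [0.5739 0.2189] [0.5733 0.2169 0.0463]
side housing plate 36 [0.5736 0.2171] [0.5736 0.217  0.0339]
side z.12 [225 125  13   5  42] [0.5121 0.615  0.1188] [[0.49, 0.6045, 0.1124], [0.5381, 0.6292, 0.1254]]
side z.12 [247 162   5   5  19] [0.521  0.3197 0.1194] [[0.5136, 0.3132, 0.1137], [0.5283, 0.3241, 0.1249]]
side z.12 [298 164  18  34 102] [0.6795 0.1575 0.116 ] [[0.6669, 0.0912, 0.1123], [0.6894, 0.2823, 0.1225]]
side z.12 [232 166   6  17  30] [0.4633 0.2811 0.1139] [[0.4596, 0.231, 0.1121], [0.467, 0.3245, 0.1169]]
side z.12 [267 178  10   5  33] [0.5698 0.203  0.1192] [[0.5565, 0.1954, 0.1124], [0.585, 0.2113, 0.1251]]
side z.12 [225 184  23  45 217] [0.4323 0.0748 0.1185] [[0.3846, 0.002, 0.1124], [0.4671, 0.1937, 0.1231]]
side plate 1275 [[0.4488, 0.1016, 0.0092], [0.6935, 0.3542, 0.0149]]
```

View pics/c2.png

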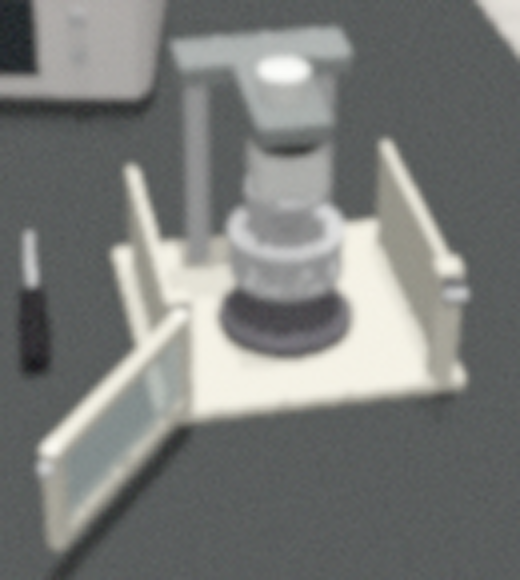

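The side crop shows collar holes as dark spots round the ring at about (285,270) in the crop. The door is open at left, the posts at (180,320) and (450,270) in the crop. Now the hole phase, the bar line and the stand.

Run:
```python
from h import *
A=np.array([.5734,.2165]);yaw=-2.2
z=np.load('side0.npz');p=cv2.cvtColor(z['p'],cv2.COLOR_RGB2GRAY).astype(np.float32)
prof=[]
phis=np.arange(-70,60,3)
for ph in phis:
    a=np.radians(-90+yaw+ph); s=[]
    for zz in np.arange(.079,.0911,.003):
        uu,vv=proj('side',[A[0]+.048*np.cos(a),A[1]+.048*np.sin(a),zz]); s.append(cv2.getRectSubPix(p,(1,1),(uu,vv))[0,0])
    prof.append(np.mean(s))
print('side',[(int(a),int(b)) for a,b in zip(phis,prof)])
for n,bx in (('top',(325,400,205,275)),('side',(245,315,280,360))):
    z=np.load(n+'0.npz');P=z['p'].astype(int);D=z['d'];W=cloud(n,D);v,u=np.indices(D.shape);Z=W[...,2]
    B=(u>=bx[0])&(u<bx[1])&(v>=bx[2])&(v<bx[3])&(D>0)
    wm=(P.min(2)>130)&B; pts=np.column_stack([u[wm],v[wm]])
    Wf=np.array([ray(n,a,b,.008)[:2] for a,b in pts if 1]); 
    if n=='top':
        low=wm&(Z<.014);Wf=W[low];print('foot rect',rect(Wf[np.abs(Wf[:,2]-.008)<.005]))
    m=B&(P.max(2)<110)&(Z>.034)&(Z<.075)
    Q=np.array([ray(n,a,b,.0459)[:2] for a,b in zip(u[m],v[m])]).astype(np.float32)
    f=cv2.fitLine(Q,cv2.DIST_HUBER,0,.001,.001).ravel(); 
    if f[0]<0:f[:2]*=-1
    nn=np.array([-f[1],f[0]]);t=(Q-f[2:])@f[:2];r=(Q-f[2:])@nn
    print(n,'bar',len(Q),np.degrees(np.arctan2(f[1],f[0])).round(2),'ball end',(f[2:]+f[:2]*np.percentile(t,.5)).round(4),'tip',(f[2:]+f[:2]*np.percentile(t,99.5)).round(4))
    for lo,hi in ((-.2,-.05),(-.05,0),(0,.05),(.05,.2)):
        k=(t>lo)&(t<=hi);  print('  ',k.sum(),(f[2:]+f[:2]*np.mean(t[k])+nn*(r[k].min()+r[k].max())/2).round(4) if k.sum() else '', (r[k].max()-r[k].min()).round(4) if k.sum() else '')
    m=B&(Z>.049)&(Z<.06)&(P.min(2)>120); R=W[m]; R=R[:,:2]; 
    print('  blocks t/r mean', ((R-[.46,-.29])@f[:2]).round(3).min(),((R-[.46,-.29])@f[:2]).max().round(3),((R-[.46,-.29])@nn).min().round(3),((R-[.46,-.29])@nn).max().round(3))
```

```text
side [(-70, 145), (-67, 145), (-64, 145), (-61, 145), (-58, 147), (-55, 152), (-52, 158), (-49, 160), (-46, 160), (-43, 155), (-40, 151), (-37, 148), (-34, 146), (-31, 145), (-28, 145), (-25, 146), (-22, 148), (-19, 148), (-16, 147), (-13, 145), (-10, 145), (-7, 147), (-4, 151), (-1, 155), (2, 159), (5, 161), (8, 160), (11, 158), (14, 153), (17, 150), (20, 147), (23, 146), (26, 148), (29, 152), (32, 160), (35, 166), (38, 171), (41, 174), (44, 175), (47, 176), (50, 184), (53, 192), (56, 200), (59, 207)]
foot rect ([[371.6000061035156, -336.0], [423.5, -386.20001220703125], [542.7999877929688, -262.70001220703125], [490.8999938964844, -212.5]], [457.2, -299.3, 171.7, 72.2, 46.0])
top bar 172 45.66 ball end [ 0.3798 -0.3743] tip [ 0.5305 -0.22  ]
   70 [ 0.3916 -0.3664] 0.024
   26 [ 0.4245 -0.3274] 0.0048
   24 [ 0.4585 -0.2929] 0.0049
   52 [ 0.5121 -0.2435] 0.0138
  blocks t/r mean -0.083 0.069 -0.029 0.019Traceback (most recent call last):
  File "<stdin>", line 16, in <module>
  File "h.py", line 7, in ray
    c=bot.calibration(n);V=c['view'];R=V[:3,:3];o=-R.T@V[:3,3]
ValueError: time passes only in moves, steps and waits
```

```bash
cat >> h.py <<'E'
from functools import lru_cache
from scipy.spatial.transform import Rotation as Ro
_c=bot.calibration
class _B: pass
_cal={n:_c(n) for n in('side','top')}
def ray(n,u,v,z):
    c=_cal[n];V=c['view'];R=V[:3,:3];o=-R.T@V[:3,3]
    r=R.T@np.array([(u-c['cx'])/c['fx'],-(v-c['cy'])/c['fy'],-1]); return o+r*(z-o[2])/r[2]
A=np.array([.5734,.2165]);YAW=-2.2
def Rh(h): 
    c,s=np.cos(np.radians(h)),np.sin(np.radians(h)); return np.array([[c,s,0],[s,-c,0],[0,0,-1]])
def plan(T,p0=None,h0=None):
    s=bot.sense(); R0=Ro.from_quat(np.roll(s['orientation'],-1)).as_matrix() if h0 is None else Rh(h0); p0=s['tool_pos'] if p0 is None else np.array(p0)
    x=R0[:,0];print('now',s['t'],s['tool_pos'].round(4),'heading',np.degrees(np.arctan2(x[1],x[0])).round(2),'tilt',(R0[2,:2]).round(4),'F',s['force'].round(1),'open',round(s['opening'],3),'grip',round(s['grip_force'],1))
    for t in T: print((R0.T@(np.array(t[:3])-p0)).round(4).tolist(),Ro.from_matrix(R0.T@Rh(t[3])).as_rotvec(degrees=True).round(1).tolist())
def barpose(phi,rtip,g,z=.074):
    "TCP pose with the tip at radius rtip on the hole line phi (deg from station -y), grasp g from the tip"
    a=np.radians(-90+YAW+phi); r=rtip+g; return [A[0]+r*np.cos(a),A[1]+r*np.sin(a),z,90+YAW+phi]
E
python3 - <<'E'
from h import *
plan([(.4372,-.3197,.16,45.6),(.4372,-.3197,.035,45.6)])
plan([(.4372,-.3197,.035,45.6)],[.4372,-.3197,.16],45.6)
E
```

```text
now 0.1 [0.1837 0.4914 0.2388] heading 159.5 tilt [ 0.0002 -0.0011] F [ 0.4 -0.5 -0.9] open 0.999 grip 0.0
[-0.5216, -0.6709, 0.0795] [-0.1, 0.1, 113.9]
[-0.5216, -0.6708, 0.2045] [-0.1, 0.1, 113.9]
now 0.1 [0.1837 0.4914 0.2388] heading 45.6 tilt [0. 0.] F [ 0.4 -0.5 -0.9] open 0.999 grip 0.0
[0.0, 0.0, 0.125] [0.0, 0.0, 0.0]
```

>>> play_rows(rows=[[[-0.522,-0.671,0.03,0,0,114,1],[-0.522,-0.671,0.03,0,0,114,1],[-0.522,-0.671,0.03,0,0,114,1],[-0.522,-0.671,0.03,0,0,114,1],[-0.522,-0.671,0.03,0,0,114,1],[-0.522,-0.671,0.03,0,0,114,1],[-0.522,-0.671,0.03,0,0,114,1],[-0.522,-0.671,0.03,0,0,114,1],[-0.522,-0.671,0.03,0,0,114,1],[-0.522,-0.671,0.03,0,0,114,1]]])

```text
t: 1.35
tool_pos: [0.3705, -0.1066, 0.2172]
orientation: [0.0, 0.9, 0.436, 0.0]
force: [1.8, 0.6, 0.0]
opening: 1.001
grip_force: 0.0
```

Run:
```python
from h import *
plan([(.4372,-.3197,.10,45.6),(.4372,-.3197,.035,45.6)])
```

```text
now 1.35 [ 0.3705 -0.1066  0.2172] heading 51.68 tilt [0.0003 0.0003] F [1.8 0.6 0. ] open 1.001 grip 0.0
[-0.1259, 0.1844, 0.1173] [0.0, -0.0, 6.1]
[-0.1259, 0.1844, 0.1823] [0.0, -0.0, 6.1]
```

>>> play_rows(rows=[[[-0.126,0.184,0.117,0,0,6.1,1],[-0.126,0.184,0.117,0,0,6.1,1],[-0.126,0.184,0.117,0,0,6.1,1],[-0.126,0.184,0.117,0,0,6.1,1],[-0.126,0.184,0.117,0,0,6.1,1],[-0.126,0.184,0.117,0,0,6.1,1],[-0.126,0.184,0.117,0,0,6.1,1],[-0.126,0.184,0.117,0,0,6.1,1]]])

```text
t: 2.35
tool_pos: [0.4384, -0.3162, 0.1012]
orientation: [0.001, 0.92, 0.391, 0.0]
force: [0.0, 0.7, -0.1]
opening: 0.999
grip_force: 0.0
```

Run:
```python
from h import *
plan([(.4372,-.3197,.035,45.6)])
for n in("side","top"):
    p,d=bot.capture(n); np.savez(f"{n}1.npz",p=p,d=d)
    if n=='side': a=cv2.resize(p[220:370,230:330,::-1],None,fx=4,fy=4,interpolation=3)
    else: b=cv2.resize(p[190:290,310:410,::-1],None,fx=4,fy=4,interpolation=3)
c=np.zeros((600,800,3),np.uint8);c[:600,:400]=a;c[:400,400:]=b;cv2.imwrite('pics/c3.png',c)
```

```text
now 2.35 [ 0.4384 -0.3162  0.1012] heading 46.03 tilt [0.0001 0.0012] F [ 0.   0.7 -0.1] open 0.999 grip 0.0
[-0.0033, 0.0015, 0.0662] [0.1, -0.0, 0.4]
```

View pics/c3.png

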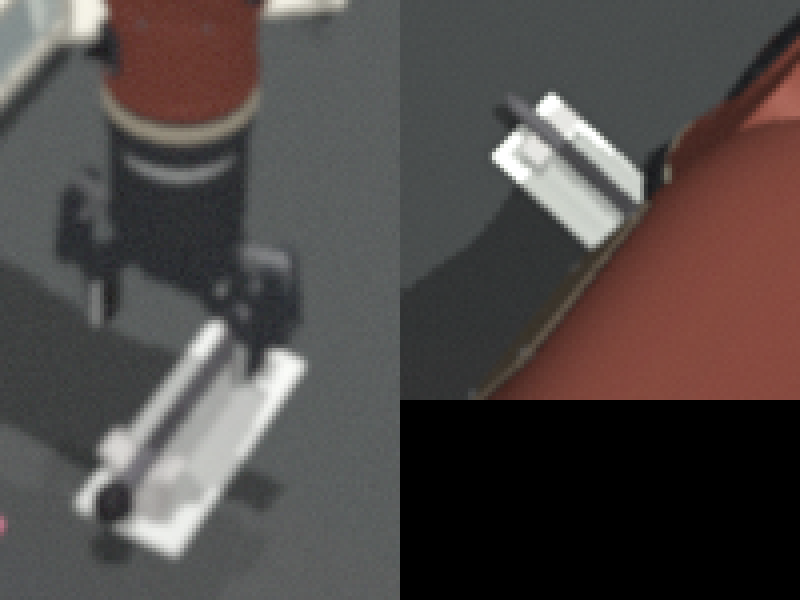

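The fingers straddle the bar between the vee blocks (side crop: fingers at (95,300) and (255,350), bar between them). Descending.

>>> play_rows(rows=[[[0,0,0.03,0,0,0,1],[0,0,0.065,0,0,0,1],[0,0,0.065,0,0,0,1],[0,0,0.065,0,0,0,1]]])

```text
t: 2.95
tool_pos: [0.4386, -0.3171, 0.0364]
orientation: [0.001, 0.921, 0.391, 0.0]
force: [0.2, 0.5, 0.7]
opening: 1.001
grip_force: 0.0
```

Run:
```python
from h import *
plan([(.4372,-.3197,.035,45.6)])
```

```text
now 2.95 [ 0.4386 -0.3171  0.0364] heading 45.98 tilt [0.     0.0011] F [0.2 0.5 0.7] open 1.001 grip 0.0
[-0.0028, 0.0007, 0.0014] [0.1, -0.0, 0.4]
```

>>> play_rows(rows=[[[0,0,0.001,0,0,0,-1],[0,0,0.001,0,0,0,-1],[0,0,0.001,0,0,0,-1],[0,0,0.001,0,0,0,-1],[0,0,0.001,0,0,0,-1],[0,0,0.001,0,0,0,-1],[0,0,0.001,0,0,0,-1],[0,0,0.001,0,0,0,-1]]], newtons=100)

```text
t: 3.95
tool_pos: [0.4393, -0.318, 0.0349]
orientation: [0.001, 0.921, 0.39, 0.001]
force: [4.2, -3.7, 2.2]
opening: 0.127
grip_force: 97.5
```

Run:
```python
from h import *
plan([(.4386,-.3171,.16,46)])
print(barpose(-22,.075,.135),barpose(-22,.029,.135))
```

```text
now 3.95 [ 0.4393 -0.318   0.0349] heading 45.96 tilt [0.     0.0029] F [ 4.2 -3.7  2.2] open 0.127 grip 97.5
[0.0002, -0.0007, -0.1251] [0.2, -0.0, -0.0]
[np.float64(0.48731616289326973), np.float64(0.02495477560382267), 0.074, 65.8] [np.float64(0.5061726224499821), np.float64(0.06691230094774722), 0.074, 65.8]
```

>>> play_rows(rows=[[[0,0,-0.05,0,0,0,-1],[0,0,-0.1,0,0,0,-1],[0,0,-0.13,0,0,0,-1],[0,0,-0.13,0,0,0,-1],[0,0,-0.13,0,0,0,-1]]])

```text
t: 4.58
tool_pos: [0.4372, -0.316, 0.1628]
orientation: [-0.001, 0.921, 0.391, -0.001]
force: [0.5, 0.3, -2.3]
opening: 0.131
grip_force: 98.0
```

Run:
```python
from h import *
t=barpose(-22,.075,.135,.16);plan([t])
```

```text
now 4.575 [ 0.4372 -0.316   0.1628] heading 45.98 tilt [-0.0001 -0.0027] F [ 0.5  0.3 -2.3] open 0.131 grip 98.0
[0.28, -0.2009, 0.0034] [-0.2, -0.0, -19.8]
```

>>> play_rows(rows=[[[0.28,-0.201,0.003,0,0,-19.8,-1],[0.28,-0.201,0.003,0,0,-19.8,-1],[0.28,-0.201,0.003,0,0,-19.8,-1],[0.28,-0.201,0.003,0,0,-19.8,-1],[0.28,-0.201,0.003,0,0,-19.8,-1],[0.28,-0.201,0.003,0,0,-19.8,-1],[0.28,-0.201,0.003,0,0,-19.8,-1],[0.28,-0.201,0.003,0,0,-19.8,-1],[0.28,-0.201,0.003,0,0,-19.8,-1],[0.28,-0.201,0.003,0,0,-19.8,-1]]])

```text
t: 5.82
tool_pos: [0.4881, 0.0233, 0.1611]
orientation: [-0.0, 0.84, 0.542, -0.0]
force: [0.2, 0.8, -2.4]
opening: 0.131
grip_force: 98.1
```

Run:
```python
from h import *
t=barpose(-22,.075,.135,.074);plan([t])
for n in("side","top"):
    p,d=bot.capture(n); np.savez(f"{n}2.npz",p=p,d=d)
    if n=='side': a=cv2.resize(p[125:270,200:330,::-1],(520,580),interpolation=3)
    else: b=cv2.resize(p[170:250,170:240,::-1],(280,320),interpolation=3)
c=np.zeros((600,800,3),np.uint8);c[:580,:520]=a;c[:320,520:]=b;cv2.imwrite('pics/c4.png',c)
```

```text
now 5.825 [0.4881 0.0233 0.1611] heading 65.68 tilt [-0.0002 -0.0003] F [ 0.2  0.8 -2.4] open 0.131 grip 98.1
[0.0012, -0.0014, 0.0871] [-0.0, 0.0, -0.1]
```

View pics/c4.png

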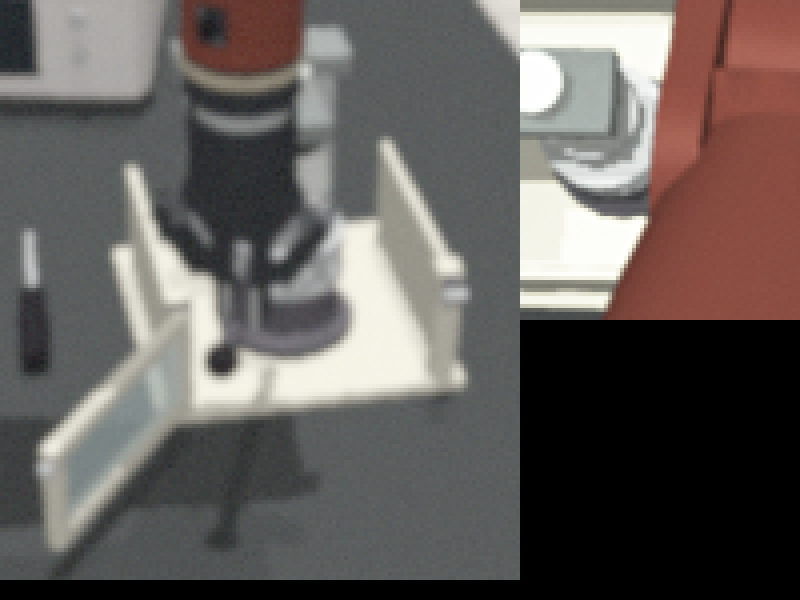

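The bar is held level, with the ball at side pixel about (255,215). The gripper hides the collar. I check the ball position against the expected one.

Run:
```python
from h import *
print(proj('side',[.4589,-.0414,.172]))
z=np.load('side2.npz');p=z['p'].astype(int);v,u=np.indices(p.shape[:2])
m=((p.max(2)<75)&(u>245)&(u<265)&(v>207)&(v<224));k,l,s,c=cv2.connectedComponentsWithStats(m.astype(np.uint8));print(s,c)
u0,v0=c[1:][np.argmax(s[1:,4])];print(ray('side',u0,v0,.172))
```

```text
(np.float64(254.87974082076252), np.float64(215.07782560410882))
[[     0      0    560    420 235175]
 [   253    212      5      6     25]] [[279.50258318 209.4994621 ]
 [255.2        214.56      ]]
[ 0.46027531 -0.03929358  0.172     ]
```

>>> play_rows(rows=[[[0.001,-0.001,0.05,0,0,0,-1],[0.001,-0.001,0.087,0,0,0,-1],[0.001,-0.001,0.087,0,0,0,-1],[0.001,-0.001,0.087,0,0,0,-1]]])

```text
t: 6.42
tool_pos: [0.4885, 0.0253, 0.0755]
orientation: [0.0, 0.84, 0.543, 0.001]
force: [-1.1, 0.2, -1.4]
opening: 0.128
grip_force: 98.1
```

Run:
```python
from h import *
plan([barpose(-22,.055,.135),barpose(-22,.03,.135)])
```

```text
now 6.425 [0.4885 0.0253 0.0755] heading 65.76 tilt [0.0004 0.0012] F [-1.1  0.2 -1.4] open 0.128 grip 98.1
[0.0192, -0.001, 0.0015] [0.1, -0.0, -0.0]
[0.0442, -0.001, 0.0015] [0.1, -0.0, -0.0]
```

>>> play_rows(rows=[[[0.01,-0.001,0.001,0,0,0,-1],[0.02,-0.001,0.001,0,0,0,-1],[0.026,-0.001,0.001,0,0,0,-1],[0.03,-0.001,0.001,0,0,0,-1],[0.033,-0.001,0.001,0,0,0,-1]]])

```text
t: 7.05
tool_pos: [0.5004, 0.0563, 0.0733]
orientation: [0.0, 0.84, 0.543, -0.0]
force: [0.6, -0.0, -2.5]
opening: 0.129
grip_force: 98.1
```

Run:
```python
from h import *
plan([barpose(-22,.03,.135)])
```

```text
now 7.05 [0.5004 0.0563 0.0733] heading 65.79 tilt [-0.0001 -0.    ] F [ 0.6 -0.  -2.5] open 0.129 grip 98.1
[0.011, 0.0009, -0.0007] [-0.0, 0.0, -0.0]
```

>>> play_rows(rows=[[[0.004,0,-0.001,0,0,0,-1],[0.008,0,-0.001,0,0,0,-1],[0.01,0,-0.001,0,0,0,-1],[0.01,0,-0.001,0,0,0,-1]]])

```text
t: 7.55
tool_pos: [0.5045, 0.0652, 0.0742]
orientation: [0.0, 0.84, 0.543, -0.0]
force: [-1.0, 0.2, -1.5]
opening: 0.126
grip_force: 98.1
```

Run:
```python
from h import *
plan([barpose(f,.031,.135) for f in (-22,-14,-6,2,10,18,26,34)])
```

```text
now 7.55 [0.5045 0.0652 0.0742] heading 65.78 tilt [-0. -0.] F [-1.   0.2 -1.5] open 0.126 grip 98.1
[0.0003, 0.0009, 0.0002] [-0.0, 0.0, -0.0]
[0.0019, 0.024, 0.0002] [-0.0, 0.0, -8.0]
[0.0067, 0.0466, 0.0002] [-0.0, 0.0, -16.0]
[0.0146, 0.0684, 0.0002] [-0.0, 0.0, -24.0]
[0.0255, 0.0888, 0.0002] [-0.0, 0.0, -32.0]
[0.0392, 0.1075, 0.0002] [-0.0, 0.0, -40.0]
[0.0552, 0.1242, 0.0002] [-0.0, 0.0, -48.0]
[0.0735, 0.1384, 0.0002] [-0.0, 0.0, -56.0]
```

>>> play_rows(rows=[[[0.001,0.012,0,0,0,-4,-1],[0.002,0.024,0,0,0,-8,-1],[0.004,0.035,0,0,0,-12,-1],[0.007,0.047,0,0,0,-16,-1],[0.01,0.057,0,0,0,-20,-1],[0.0145,0.068,0,0,0,-24,-1],[0.0145,0.068,0,0,0,-24,-1]]])

```text
t: 8.43
tool_pos: [0.5723, 0.0505, 0.0739]
orientation: [-0.0, 0.709, 0.706, -0.0]
force: [-1.1, 0.5, -1.7]
opening: 0.126
grip_force: 98.2
```

Run:
```python
from h import *
plan([barpose(f,.031,.135) for f in (2,10,18,26,30,34)])
print(bot.sense()['torque'])
```

```text
now 8.425 [0.5723 0.0505 0.0739] heading 89.75 tilt [ 0.0003 -0.0009] F [-1.1  0.5 -1.7] open 0.126 grip 98.2
[0.0, 0.0006, -0.0001] [-0.0, -0.0, -0.0]
[0.0016, 0.0237, -0.0001] [-0.0, -0.0, -8.0]
[0.0065, 0.0463, -0.0002] [-0.0, -0.0, -16.0]
[0.0144, 0.0681, -0.0002] [-0.0, -0.0, -24.0]
[0.0195, 0.0785, -0.0002] [-0.0, -0.0, -28.0]
[0.0253, 0.0885, -0.0002] [-0.0, -0.0, -32.0]
[0.14646218 0.2414306  0.16092767]
```

>>> play_rows(rows=[[[0.0005,0.012,0,0,0,-4,-1],[0.0015,0.024,0,0,0,-8,-1],[0.004,0.035,0,0,0,-12,-1],[0.0065,0.046,0,0,0,-16,-1],[0.01,0.057,0,0,0,-20,-1],[0.0145,0.068,0,0,0,-24,-1],[0.0195,0.0785,0,0,0,-28,-1],[0.0235,0.086,0,0,0,-31,-1],[0.0235,0.086,0,0,0,-31,-1]]])

```text
t: 9.55
tool_pos: [0.6499, 0.0676, 0.0742]
orientation: [-0.004, 0.496, 0.868, -0.009]
force: [-39.1, -28.9, 28.8]
opening: 0.12
grip_force: 156.3
```

Run:
```python
from h import *
plan([barpose(33,.031,.135),barpose(33,.07,.135)])
for n in("side","top"):
    p,d=bot.capture(n); np.savez(f"{n}3.npz",p=p,d=d)
    if n=='side': a=cv2.resize(p[125:270,200:330,::-1],(520,580),interpolation=3)
    else: b=cv2.resize(p[160:250,170:240,::-1],(280,360),interpolation=3)
c=np.zeros((600,800,3),np.uint8);c[:580,:520]=a;c[:360,520:]=b;cv2.imwrite('pics/c5.png',c)
```

```text
now 9.55 [0.6499 0.0676 0.0742] heading 120.47 tilt [-0.0012 -0.0194] F [-39.1 -28.9  28.8] open 0.12 grip 156.3
[0.0011, 0.0106, -0.0] [-1.1, 0.1, -0.3]
[-0.0379, 0.0108, 0.0] [-1.1, 0.1, -0.3]
```

View pics/c5.png

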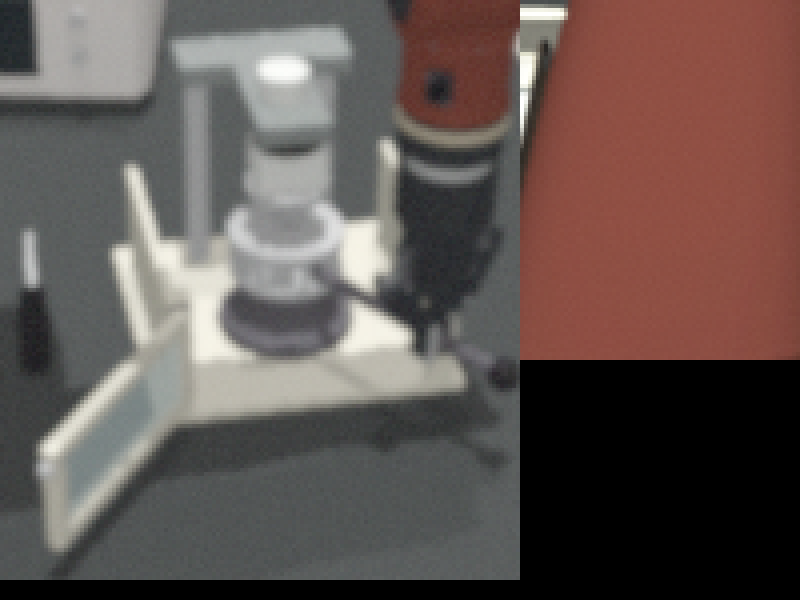

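The bar sits in the hole at the right side (crop (320,270)). The finger has met the right post (57 N), so I back off at once.

Run:
```python
from h import *
t=barpose(33,.031,.135);plan([barpose(27,.031,.135)],t[:3],t[3])
```

```text
now 9.65 [0.6499 0.0676 0.0742] heading 120.8 tilt [0. 0.] F [-39.2 -28.6  26.8] open 0.118 grip 155.6
[0.0009, -0.0174, 0.0] [0.0, 0.0, 6.0]
```

>>> play_rows(rows=[[[0.001,-0.017,0,0,0,6,-1],[0.001,-0.017,0,0,0,6,-1],[0.001,-0.017,0,0,0,6,-1]]])

```text
t: 10.02
tool_pos: [0.6431, 0.0655, 0.0742]
orientation: [-0.0, 0.539, 0.842, -0.0]
force: [-4.7, -2.2, -0.6]
opening: 0.12
grip_force: 128.7
```

Run:
```python
from h import *
plan([barpose(27,.031,.135),barpose(27,.07,.135),barpose(25.5,.031,.135),barpose(25.5,.07,.135)])
z=np.load('side3.npz');p=cv2.cvtColor(z['p'],cv2.COLOR_RGB2GRAY).astype(np.float32)
_V=_cal['side'];
def pj(P):
    q=_V['view'][:3,:3]@P+_V['view'][:3,3];return _V['cx']+_V['fx']*q[0]/-q[2],_V['cy']-_V['fy']*q[1]/-q[2]
for ph in range(-70,40,3):
    a=np.radians(-90+YAW+ph);print((ph,int(np.mean([cv2.getRectSubPix(p,(1,1),pj(np.array([A[0]+.048*np.cos(a),A[1]+.048*np.sin(a),zz])))[0,0] for zz in np.arange(.079,.0911,.003)]))),end=' ')
```

```text
now 10.025 [0.6431 0.0655 0.0742] heading 114.78 tilt [-0.0003 -0.0007] F [-4.7 -2.2 -0.6] open 0.12 grip 128.7
[0.0003, 0.0001, 0.0002] [-0.0, 0.0, -0.0]
[-0.0387, 0.0001, 0.0003] [-0.0, 0.0, -0.0]
[0.0003, -0.0042, 0.0002] [-0.0, 0.0, 1.5]
[-0.0387, -0.0052, 0.0003] [-0.0, 0.0, 1.5]Traceback (most recent call last):
  File "<stdin>", line 4, in <module>
NameError: name '_cal' is not defined
```

>>> play_rows(rows=[[[0,-0.005,0,0,0,1.5,-1],[0,-0.005,0,0,0,1.5,-1],[-0.02,-0.005,0,0,0,1.5,-1],[-0.04,-0.006,0,0,0,1.5,-1],[-0.05,-0.006,0,0,0,1.5,-1],[-0.05,-0.006,0,0,0,1.5,-1]]])

```text
t: 10.78
tool_pos: [0.6593, 0.0167, 0.0741]
orientation: [0.0, 0.551, 0.835, 0.0]
force: [-0.4, 0.1, -2.7]
opening: 0.118
grip_force: 127.7
```

```bash
cat >> h.py <<'E'
def pj(n,P):
    V=_cal[n];q=V['view'][:3,:3]@np.asarray(P)+V['view'][:3,3];return V['cx']+V['fx']*q[0]/-q[2],V['cy']-V['fy']*q[1]/-q[2]
def phase(p):
    g=cv2.cvtColor(p,cv2.COLOR_RGB2GRAY).astype(np.float32)
    for ph in range(-70,60,3):
        a=np.radians(-90+YAW+ph);print((ph,int(np.mean([cv2.getRectSubPix(g,(1,1),pj('side',[A[0]+.048*np.cos(a),A[1]+.048*np.sin(a),zz]))[0,0] for zz in np.arange(.079,.0911,.003)]))),end=' ')
    print()
E
python3 - <<'E'
from h import *
plan([barpose(25.5,.081,.135)])
p,d=bot.capture('side'); np.savez("side4.npz",p=p,d=d);phase(p)
cv2.imwrite('pics/c6.png',cv2.resize(p[150:250,240:340,::-1],(600,600),interpolation=3))
s=bot.sense();R=Ro.from_quat(np.roll(s['orientation'],-1)).as_matrix();b=s['tool_pos']-.011*R[:,2]
print('tip',pj('side',b+.135*R[:,0]),'ball',pj('side',b-.071*R[:,0]))
E
```

```text
now 10.775 [0.6593 0.0167 0.0741] heading 113.18 tilt [0.     0.0001] F [-0.4  0.1 -2.7] open 0.118 grip 127.7
[0.0015, 0.0002, 0.0001] [0.0, -0.0, -0.1]
(-70, 150) (-67, 148) (-64, 146) (-61, 146) (-58, 146) (-55, 147) (-52, 149) (-49, 152) (-46, 154) (-43, 154) (-40, 154) (-37, 153) (-34, 153) (-31, 151) (-28, 148) (-25, 148) (-22, 149) (-19, 149) (-16, 150) (-13, 151) (-10, 156) (-7, 168) (-4, 178) (-1, 180) (2, 174) (5, 165) (8, 161) (11, 158) (14, 156) (17, 152) (20, 149) (23, 146) (26, 145) (29, 144) (32, 145) (35, 147) (38, 148) (41, 152) (44, 160) (47, 168) (50, 180) (53, 192) (56, 204) (59, 212) 
tip (np.float64(286.97573094988167), np.float64(197.5294757365199)) ball (np.float64(331.4749639045648), np.float64(229.49920468677487))
```

View pics/c6.png

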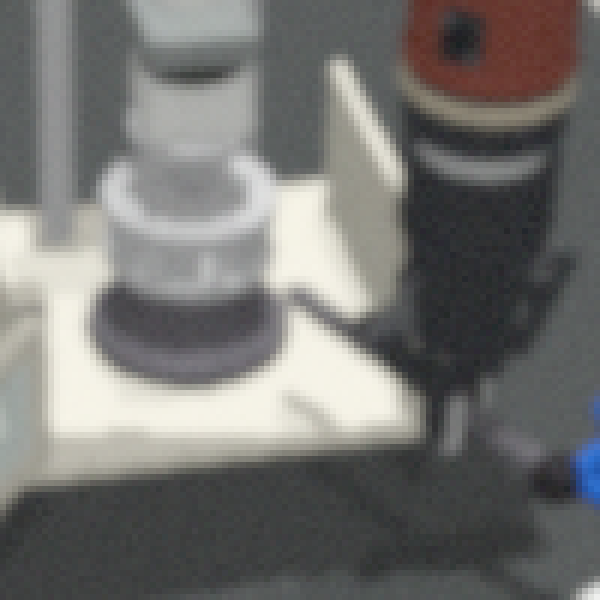

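Run:
```python
from h import *
z=np.load('side4.npz');p=z['p'].astype(int);v,u=np.indices(p.shape[:2])
m=(p.max(2)<135)&(u>=286)&(u<302)&(v>=194)&(v<=211)
for c in range(286,302): 
    r=np.where(m[:,c])[0]; print(c,(r.min(),r.max()) if len(r) else None,end=' ')
print()
for r in range(196,212,2): print(r,p[r,284:304].max(1).tolist())
s=bot.sense();R=Ro.from_quat(np.roll(s['orientation'],-1)).as_matrix();b=s['tool_pos']-.011*R[:,2]
for dl in(-8,-4,0,4,8):
    a=np.radians(113.2+dl);d=np.array([np.cos(a),np.sin(a),0]);print(dl,[tuple(np.round(pj('side',b+t*d),1)) for t in(.135,.115,.095,.075,-.071)])
D=z['d'];W=cloud('side',D);k=m&(D>0);P=W[k];P=P[(P[:,2]>.07)&(P[:,2]<.1)];print(len(P))
f=cv2.fitLine(P[:,:2].astype(np.float32),cv2.DIST_HUBER,0,.001,.001).ravel();print(np.degrees(np.arctan2(f[1],f[0])),f[2:],P[np.argmax(P[:,1])])
```

```text
286 (np.int64(201), np.int64(204)) 287 None 288 None 289 (np.int64(199), np.int64(199)) 290 (np.int64(199), np.int64(200)) 291 (np.int64(200), np.int64(200)) 292 (np.int64(201), np.int64(201)) 293 (np.int64(201), np.int64(202)) 294 (np.int64(202), np.int64(203)) 295 (np.int64(202), np.int64(204)) 296 (np.int64(203), np.int64(204)) 297 (np.int64(203), np.int64(205)) 298 (np.int64(204), np.int64(206)) 299 (np.int64(203), np.int64(207)) 300 (np.int64(203), np.int64(207)) 301 (np.int64(202), np.int64(208)) 
196 [202, 228, 239, 239, 235, 234, 235, 238, 243, 245, 244, 243, 237, 229, 219, 200, 172, 153, 151, 149]
198 [144, 179, 197, 194, 175, 160, 167, 186, 208, 227, 237, 242, 242, 236, 229, 219, 200, 171, 155, 149]
200 [101, 125, 144, 156, 155, 143, 126, 126, 142, 164, 190, 211, 227, 234, 233, 224, 210, 186, 157, 137]
202 [102, 118, 135, 164, 200, 214, 205, 175, 142, 122, 123, 134, 156, 179, 191, 179, 149, 119, 105, 101]
204 [110, 121, 134, 169, 210, 235, 241, 234, 220, 197, 164, 132, 107, 101, 95, 87, 74, 83, 86, 90]
206 [125, 126, 138, 179, 221, 239, 244, 245, 242, 240, 232, 215, 194, 16
[... 623 characters left out ...]
 np.float64(230.1))]
0 [(np.float64(287.0), np.float64(197.5)), (np.float64(291.0), np.float64(200.4)), (np.float64(295.0), np.float64(203.3)), (np.float64(299.1), np.float64(206.3)), (np.float64(331.5), np.float64(229.5))]
4 [(np.float64(284.8), np.float64(198.6)), (np.float64(289.1), np.float64(201.3)), (np.float64(293.4), np.float64(204.1)), (np.float64(297.9), np.float64(206.9)), (np.float64(332.7), np.float64(228.8))]
8 [(np.float64(282.7), np.float64(199.7)), (np.float64(287.3), np.float64(202.3)), (np.float64(292.0), np.float64(204.9)), (np.float64(296.7), np.float64(207.5)), (np.float64(333.7), np.float64(228.1))]
27
-66.4336 [0.6217598  0.09776627] [0.6083604  0.12782001 0.08813822]
```

Run:
```python
from h import *
t=barpose(25.5,.081,.135);plan([barpose(f,.081,.135) for f in (16,7,-2,-11,-20)],t[:3],t[3])
```

```text
now 10.825 [0.6589 0.0174 0.0741] heading 113.3 tilt [0. 0.] F [ 0.2 -0.1 -2.1] open 0.12 grip 127.7
[0.003, -0.0357, 0.0] [0.0, 0.0, 9.5]
[0.0112, -0.0685, 0.0] [0.0, 0.0, 18.5]
[0.0244, -0.0997, 0.0] [0.0, 0.0, 27.5]
[0.0424, -0.1285, 0.0] [0.0, 0.0, 36.5]
[0.0646, -0.1541, 0.0] [0.0, 0.0, 45.5]
```

>>> play_rows(rows=[[[0.003,-0.036,0,0,0,9.5,-1],[0.011,-0.0685,0,0,0,18.5,-1],[0.024,-0.1,0,0,0,27.5,-1],[0.042,-0.1285,0,0,0,36.5,-1],[0.0645,-0.154,0,0,0,45.5,-1],[0.0645,-0.154,0,0,0,45.5,-1],[0.0645,-0.154,0,0,0,45.5,-1]]])

```text
t: 11.7
tool_pos: [0.4927, 0.0165, 0.0747]
orientation: [0.0, 0.83, 0.558, 0.001]
force: [0.7, -0.5, -1.2]
opening: 0.123
grip_force: 127.7
```

Run:
```python
from h import *
plan([barpose(-20,r,.135) for r in(.081,.06,.042,.03)])
```

```text
now 11.7 [0.4927 0.0165 0.0747] heading 67.88 tilt [0.0005 0.0014] F [ 0.7 -0.5 -1.2] open 0.123 grip 127.7
[-0.0003, -0.0009, 0.0007] [0.1, -0.0, 0.1]
[0.0207, -0.0009, 0.0007] [0.1, -0.0, 0.1]
[0.0387, -0.0008, 0.0007] [0.1, -0.0, 0.1]
[0.0507, -0.0008, 0.0007] [0.1, -0.0, 0.1]
```

>>> play_rows(rows=[[[0.015,-0.001,0,0,0,0,-1],[0.027,-0.001,0,0,0,0,-1],[0.033,-0.001,0,0,0,0,-1],[0.037,-0.001,0,0,0,0,-1],[0.04,-0.001,0,0,0,0,-1]]])

```text
t: 12.32
tool_pos: [0.5061, 0.0538, 0.0742]
orientation: [-0.0, 0.83, 0.558, -0.0]
force: [0.4, 0.3, -2.3]
opening: 0.123
grip_force: 127.7
```

Run:
```python
from h import *
plan([barpose(-20,r,.135) for r in(.042,.03)])
```

```text
now 12.325 [0.5061 0.0538 0.0742] heading 67.78 tilt [-0.0002 -0.0002] F [ 0.4  0.3 -2.3] open 0.123 grip 127.7
[-0.001, 0.0008, 0.0002] [-0.0, 0.0, -0.0]
[0.011, 0.0008, 0.0002] [-0.0, 0.0, -0.0]
```

Free entry. Seat it, then start the second stroke.

>>> play_rows(rows=[[[0.005,0,0,0,0,0,-1],[0.01,0,0,0,0,0,-1],[0.01,0,0,0,0,0,-1],[0.01,0,0,0,0,0,-1]]])

```text
t: 12.82
tool_pos: [0.5098, 0.0629, 0.0742]
orientation: [0.0, 0.83, 0.558, -0.0]
force: [0.1, -0.0, -2.4]
opening: 0.12
grip_force: 127.7
```

Run:
```python
from h import *
t=barpose(-20,.031,.135)
plan([barpose(f,.031,.135) for f in (-20,)])
plan([barpose(f,.031,.135) for f in (-15,-10,-5,0,4,8,11,14,16,18,20,22,24,26)],t[:3],t[3])
```

```text
now 12.825 [0.5098 0.0629 0.0742] heading 67.77 tilt [-0.0001 -0.0001] F [ 0.1 -0.  -2.4] open 0.12 grip 127.7
[0.0003, 0.0008, 0.0002] [-0.0, 0.0, -0.0]
now 12.825 [0.5098 0.0629 0.0742] heading 67.8 tilt [0. 0.] F [ 0.1 -0.  -2.4] open 0.12 grip 127.7
[0.0006, 0.0145, 0.0] [0.0, 0.0, -5.0]
[0.0025, 0.0288, 0.0] [0.0, 0.0, -10.0]
[0.0057, 0.043, 0.0] [0.0, 0.0, -15.0]
[0.01, 0.0568, 0.0] [0.0, 0.0, -20.0]
[0.0144, 0.0675, 0.0] [0.0, 0.0, -24.0]
[0.0194, 0.0779, 0.0] [0.0, 0.0, -28.0]
[0.0237, 0.0855, 0.0] [0.0, 0.0, -31.0]
[0.0284, 0.0928, 0.0] [0.0, 0.0, -34.0]
[0.0317, 0.0976, 0.0] [0.0, 0.0, -36.0]
[0.0352, 0.1022, 0.0] [0.0, 0.0, -38.0]
[0.0388, 0.1067, 0.0] [0.0, 0.0, -40.0]
[0.0426, 0.1111, 0.0] [0.0, 0.0, -42.0]
[0.0466, 0.1153, 0.0] [0.0, 0.0, -44.0]
[0.0507, 0.1194, 0.0] [0.0, 0.0, -46.0]
```

>>> play_rows(rows=[[[0.0005,0.0145,0,0,0,-5,-1],[0.0025,0.029,0,0,0,-10,-1],[0.0055,0.043,0,0,0,-15,-1],[0.01,0.057,0,0,0,-20,-1],[0.0145,0.0675,0,0,0,-24,-1],[0.0195,0.078,0,0,0,-28,-1],[0.0235,0.0855,0,0,0,-31,-1],[0.0235,0.0855,0,0,0,-31,-1]]])

```text
t: 13.82
tool_pos: [0.5975, 0.0524, 0.0738]
orientation: [-0.001, 0.651, 0.759, -0.0]
force: [-2.0, 1.0, -1.7]
opening: 0.121
grip_force: 127.9
```

Run:
```python
from h import *
t=barpose(11,.031,.135);plan([t])
plan([barpose(f,.031,.135) for f in (13,15,17,19,21,23)],t[:3],t[3]); print(bot.sense()['torque'])
```

```text
now 13.825 [0.5975 0.0524 0.0738] heading 98.76 tilt [ 0.0004 -0.0012] F [-2.   1.  -1.7] open 0.121 grip 127.9
[-0.0002, 0.0013, -0.0002] [-0.1, -0.0, -0.0]
now 13.825 [0.5975 0.0524 0.0738] heading 98.8 tilt [0. 0.] F [-2.   1.  -1.7] open 0.121 grip 127.9
[0.0001, 0.0058, 0.0] [0.0, 0.0, -2.0]
[0.0004, 0.0116, 0.0] [0.0, 0.0, -4.0]
[0.0009, 0.0174, 0.0] [0.0, 0.0, -6.0]
[0.0016, 0.0231, 0.0] [0.0, 0.0, -8.0]
[0.0025, 0.0288, 0.0] [0.0, 0.0, -10.0]
[0.0036, 0.0345, 0.0] [0.0, 0.0, -12.0]
[0.12152374 0.36428234 0.23970115]
```

>>> play_rows(rows=[[[0,0.003,0,0,0,-1,-1],[0,0.006,0,0,0,-2,-1],[0,0.009,0,0,0,-3,-1],[0.0005,0.0115,0,0,0,-4,-1],[0.0005,0.0145,0,0,0,-5,-1],[0.001,0.0175,0,0,0,-6,-1]]])

```text
t: 14.58
tool_pos: [0.6152, 0.0559, 0.0742]
orientation: [-0.0, 0.61, 0.792, -0.0]
force: [-4.7, -1.1, -1.5]
opening: 0.12
grip_force: 128.0
```

Run:
```python
from h import *
t=barpose(17,.031,.135);plan([t])
plan([barpose(f,.031,.135) for f in (19,21,23)],t[:3],t[3]); print(bot.sense()['torque'])
```

```text
now 14.575 [0.6152 0.0559 0.0742] heading 104.83 tilt [-0.0002 -0.0004] F [-4.7 -1.1 -1.5] open 0.12 grip 128.0
[-0.0001, 0.0006, 0.0002] [-0.0, 0.0, 0.0]
now 14.575 [0.6152 0.0559 0.0742] heading 104.8 tilt [0. 0.] F [-4.7 -1.1 -1.5] open 0.12 grip 128.0
[0.0001, 0.0058, 0.0] [0.0, 0.0, -2.0]
[0.0004, 0.0116, 0.0] [0.0, 0.0, -4.0]
[0.0009, 0.0174, 0.0] [0.0, 0.0, -6.0]
[-0.15376289  0.86659887  0.56383081]
```

>>> play_rows(rows=[[[0,0.003,0,0,0,-1,-1],[0,0.006,0,0,0,-2,-1],[0,0.006,0,0,0,-2,-1]]])

```text
t: 14.95
tool_pos: [0.6206, 0.0573, 0.074]
orientation: [-0.0, 0.596, 0.803, -0.001]
force: [-4.7, -0.6, -2.9]
opening: 0.12
grip_force: 128.4
```

Run:
```python
from h import *
plan([barpose(19,.031,.135)]);print(bot.sense()['torque'])
```

```text
now 14.95 [0.6206 0.0573 0.074 ] heading 106.83 tilt [-0.0002 -0.0013] F [-4.7 -0.6 -2.9] open 0.12 grip 128.4
[0.0, 0.0009, -0.0] [-0.1, 0.0, 0.0]
[-0.26010077  1.0268514   0.66994199]
```

>>> play_rows(rows=[[[0,0.003,0,0,0,-1,-1],[0,0.006,0,0,0,-2,-1],[0,0.006,0,0,0,-2,-1]]])

```text
t: 15.32
tool_pos: [0.6259, 0.0589, 0.0739]
orientation: [-0.001, 0.582, 0.813, -0.001]
force: [-6.0, -2.2, -2.3]
opening: 0.122
grip_force: 129.0
```

Run:
```python
from h import *
plan([barpose(21,.031,.135)]);s=bot.sense();print(s['torque'])
p,d=bot.capture('side'); np.savez("side5.npz",p=p,d=d);phase(p)
for f in('side0','side4','side5'):
    z=np.load(f+'.npz');W=cloud('side',z['d']);r=np.hypot(W[...,0]-A[0],W[...,1]-A[1])
    m=(r<.036)&(W[...,2]>.12)&(W[...,2]<.19);k=(r<.033)&(W[...,1]<.2)&(W[...,2]>.108)&(W[...,2]<.2);print(f,m.sum(),np.percentile(W[m][:,2],[1,5,25,50,75,95,99]).round(4))
    # column profile through the jack front
    g=cv2.cvtColor(z['p'],cv2.COLOR_RGB2GRAY);print([int(x) for x in g[155:192,266:276].mean(1)])
R=Ro.from_quat(np.roll(s['orientation'],-1)).as_matrix();b=s['tool_pos']-.011*R[:,2]
h=np.degrees(np.arctan2(R[1,0],R[0,0]))
for dl in(-4,0,4,8):
    a=np.radians(h+dl);e=np.array([np.cos(a),np.sin(a),0]);print(dl,[tuple(np.round(pj('side',b+t*e),1)) for t in(.135,.095,.075,-.071)])
a=cv2.resize(p[135:235,235:335,::-1],(600,600),interpolation=3);cv2.imwrite('pics/c7.png',a)
```

```text
now 15.325 [0.6259 0.0589 0.0739] heading 108.84 tilt [-0.0002 -0.0022] F [-6.  -2.2 -2.3] open 0.122 grip 129.0
[0.0001, 0.0011, -0.0001] [-0.1, 0.0, 0.0]
[-0.50697637  1.34379335  0.92732133]
(-70, 147) (-67, 146) (-64, 146) (-61, 145) (-58, 145) (-55, 148) (-52, 151) (-49, 153) (-46, 154) (-43, 150) (-40, 148) (-37, 146) (-34, 146) (-31, 146) (-28, 146) (-25, 146) (-22, 149) (-19, 155) (-16, 161) (-13, 166) (-10, 165) (-7, 162) (-4, 159) (-1, 154) (2, 144) (5, 130) (8, 117) (11, 109) (14, 108) (17, 111) (20, 116) (23, 124) (26, 133) (29, 140) (32, 144) (35, 148) (38, 152) (41, 157) (44, 164) (47, 171) (50, 181) (53, 190) (56, 198) (59, 204) 
side0 298 [0.1206 0.1253 0.1481 0.1608 0.1766 0.1829 0.1893]
[169, 158, 136, 118, 109, 103, 87, 73, 95, 135, 161, 169, 171, 172, 172, 172, 172, 172, 169, 169, 172, 167, 155, 142, 135, 134, 134, 134, 137, 141, 148, 167, 190, 197, 186, 166, 150]
side4 289 [0.1211 0.1253 0.1513 0.1639 0.1773 0.1861 0.1888]
[170, 159, 138, 118, 112, 104, 90, 74, 98, 139, 163, 171, 173, 173, 174, 174, 172, 170, 170, 173, 168, 155, 143, 136, 135, 134, 134, 138, 141,
[... 237 characters left out ...]
1, 142, 144, 150, 170, 190, 196, 184, 165, 151]
-4 [(np.float64(278.7), np.float64(190.1)), (np.float64(284.9), np.float64(196.2)), (np.float64(288.1), np.float64(199.3)), (np.float64(313.4), np.float64(223.9))]
0 [(np.float64(276.3), np.float64(190.9)), (np.float64(283.2), np.float64(196.8)), (np.float64(286.8), np.float64(199.8)), (np.float64(314.8), np.float64(223.4))]
4 [(np.float64(273.9), np.float64(191.8)), (np.float64(281.5), np.float64(197.4)), (np.float64(285.5), np.float64(200.3)), (np.float64(316.1), np.float64(222.8))]
8 [(np.float64(271.7), np.float64(192.8)), (np.float64(280.0), np.float64(198.1)), (np.float64(284.2), np.float64(200.9)), (np.float64(317.3), np.float64(222.2))]
```

View pics/c7.png

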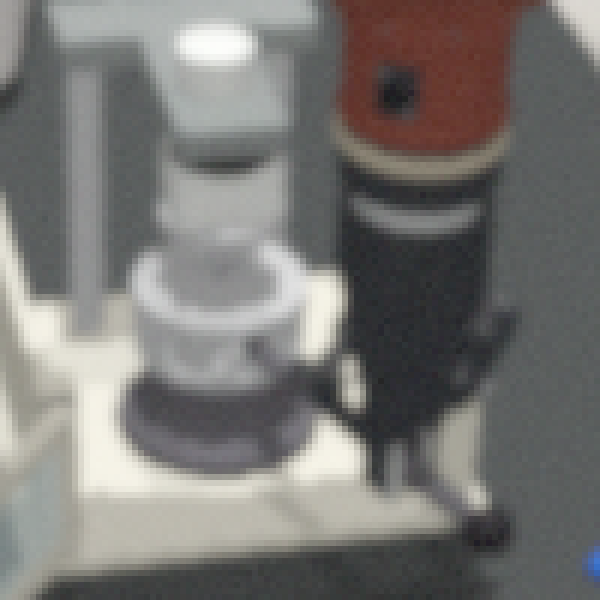

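The bar is in the second hole. By the moment balance about the jack axis, the collar resists only about 0.13 N m (thread friction), so it is not at the stop yet and I go on.

>>> play_rows(rows=[[[0,0.003,0,0,0,-1,-1],[0,0.006,0,0,0,-2,-1],[0,0.006,0,0,0,-2,-1]]])

```text
t: 15.75
tool_pos: [0.631, 0.0606, 0.0736]
orientation: [-0.001, 0.567, 0.823, -0.001]
force: [-8.2, -2.8, -1.8]
opening: 0.118
grip_force: 129.8
```

```bash
cat >> h.py <<'E'
def mom():
    s=bot.sense();r=s['tool_pos'][:2]-A;F=s['force'];print('jack moment',round(r[0]*F[1]-r[1]*F[0]+s['torque'][2],3),'Tz',s['torque'][2].round(3))
E
python3 - <<'E'
from h import *
plan([barpose(23,.031,.135)]);mom()
E
```

```text
now 15.75 [0.631  0.0606 0.0736] heading 110.85 tilt [-0.0001 -0.0034] F [-8.2 -2.8 -1.8] open 0.118 grip 129.8
[0.0002, 0.0015, -0.0004] [-0.2, 0.0, 0.1]
jack moment -0.368 Tz 1.077
```

>>> play_rows(rows=[[[0,0.003,0,0,0,-1,-1],[0,0.004,0,0,0,-1.3,-1],[0,0.004,0,0,0,-1.3,-1]]])

```text
t: 16.12
tool_pos: [0.6343, 0.0619, 0.0735]
orientation: [-0.001, 0.558, 0.83, -0.002]
force: [-9.6, -3.5, -1.4]
opening: 0.123
grip_force: 130.5
```

Run:
```python
from h import *
plan([barpose(24.3,.031,.135)]);mom()
p,d=bot.capture('side'); np.savez("side6.npz",p=p,d=d)
for f in('side0','side4','side5','side6'):
    g=cv2.cvtColor(np.load(f+'.npz')['p'],cv2.COLOR_RGB2GRAY).astype(float)
    out=[]
    for c in range(264,279,2):
        y=g[170:186,c:c+2].mean(1); i=np.where((y[:-1]>=152)&(y[1:]<152))[0]; out.append(round(170+i[0]+(y[i[0]]-152)/(y[i[0]]-y[i[0]+1]),2) if len(i) else None)
    print(f,out)
for q in (.035,1.466): print(q,[pj('side',[A[0],A[1]-.034,.139+.005*q+dz]) for dz in (0,)])
```

```text
now 16.125 [0.6343 0.0619 0.0735] heading 112.15 tilt [-0.     -0.0042] F [-9.6 -3.5 -1.4] open 0.123 grip 130.5
[0.0001, 0.0018, -0.0005] [-0.2, 0.0, 0.0]
jack moment -0.45 Tz 1.251
side0 [np.float64(175.2), np.float64(176.0), np.float64(177.23), np.float64(177.51), np.float64(177.5), np.float64(177.31), np.float64(177.53), np.float64(180.0)]
side4 [np.float64(173.88), np.float64(175.0), np.float64(176.26), np.float64(176.47), np.float64(176.45), np.float64(176.36), np.float64(177.57), np.float64(180.62)]
side5 [np.float64(173.24), np.float64(173.88), np.float64(175.17), np.float64(175.54), np.float64(175.69), np.float64(175.67), np.float64(178.33), np.float64(180.38)]
side6 [np.float64(173.17), np.float64(173.88), np.float64(175.18), np.float64(175.54), np.float64(175.73), np.float64(175.74), np.float64(178.33), np.float64(180.53)]
0.035 [(np.float64(274.2939520337531), np.float64(177.75462140509214))]
1.466 [(np.float64(274.33694423264023), np.float64(175.8359300110088))]
```

>>> play_rows(rows=[[[0,0.003,0,0,0,-1,-1],[0,0.003,0,0,0,-1,-1]]])

```text
t: 16.42
tool_pos: [0.6369, 0.063, 0.0734]
orientation: [-0.001, 0.551, 0.835, -0.002]
force: [-10.0, -4.0, -1.5]
opening: 0.12
grip_force: 131.1
```

Run:
```python
from h import *
plan([barpose(25.3,.031,.135)]);mom()
t=barpose(25.3,.031,.135);plan([barpose(21.5,.031,.135),barpose(21.5,.085,.135),barpose(21.5,.1,.135,.16)],t[:3],t[3])
```

```text
now 16.425 [0.6369 0.063  0.0734] heading 113.16 tilt [ 0.0001 -0.0046] F [-10.   -4.   -1.5] open 0.12 grip 131.1
[0.0001, 0.0018, -0.0006] [-0.3, -0.0, 0.1]
jack moment -0.471 Tz 1.319
now 16.425 [0.6369 0.063  0.0734] heading 113.1 tilt [0. 0.] F [-10.   -4.   -1.5] open 0.12 grip 131.1
[0.0004, -0.011, 0.0] [0.0, 0.0, 3.8]
[-0.0535, -0.0146, 0.0] [0.0, 0.0, 3.8]
[-0.0685, -0.0156, -0.086] [0.0, 0.0, 3.8]
```

>>> play_rows(rows=[[[0,-0.008,0,0,0,2.8,-1],[0,-0.008,0,0,0,2.8,-1],[-0.02,-0.01,0,0,0,2.8,-1],[-0.04,-0.011,0,0,0,2.8,-1],[-0.06,-0.012,0,0,0,2.8,-1],[-0.07,-0.012,0,0,0,2.8,-1],[-0.07,-0.012,0,0,0,2.8,-1]]])

```text
t: 17.3
tool_pos: [0.6557, -0.0063, 0.0742]
orientation: [0.0, 0.572, 0.82, 0.0]
force: [-0.5, 0.7, -1.4]
opening: 0.122
grip_force: 127.7
```

Run:
```python
from h import *
plan([(.56,-.10,.16,112)])
p,d=bot.capture('side'); np.savez("side7.npz",p=p,d=d)
s=bot.sense();R=Ro.from_quat(np.roll(s['orientation'],-1)).as_matrix();b=s['tool_pos']-.011*R[:,2]
h=np.degrees(np.arctan2(R[1,0],R[0,0]))
for dl in(-6,0,6):
    a=np.radians(h+dl);e=np.array([np.cos(a),np.sin(a),0]);print(dl,[tuple(np.round(pj('side',b+t*e),1)) for t in(.135,.115,.095,.075,-.071)])
cv2.imwrite('pics/c8.png',cv2.resize(p[135:265,235:365,::-1],(598,598),interpolation=3))
```

```text
now 17.3 [ 0.6557 -0.0063  0.0742] heading 110.19 tilt [-0.0001  0.0003] F [-0.5  0.7 -1.4] open 0.122 grip 127.7
[-0.0549, -0.1221, -0.0858] [0.0, 0.0, -1.8]
-6 [(np.float64(293.3), np.float64(199.7)), (np.float64(296.6), np.float64(202.8)), (np.float64(299.9), np.float64(206.1)), (np.float64(303.3), np.float64(209.4)), (np.float64(330.1), np.float64(235.7))]
0 [(np.float64(289.6), np.float64(200.9)), (np.float64(293.4), np.float64(204.0)), (np.float64(297.3), np.float64(207.0)), (np.float64(301.2), np.float64(210.2)), (np.float64(332.1), np.float64(234.9))]
6 [(np.float64(286.2), np.float64(202.5)), (np.float64(290.5), np.float64(205.3)), (np.float64(294.8), np.float64(208.1)), (np.float64(299.3), np.float64(211.1)), (np.float64(334.0), np.float64(233.9))]
```

View pics/c8.png

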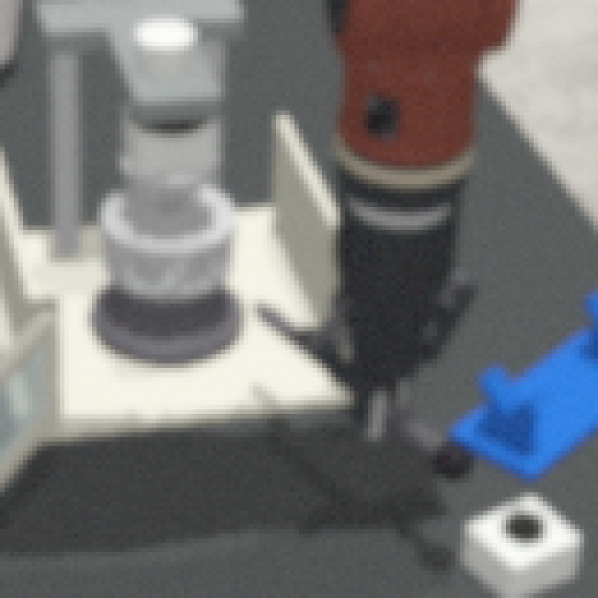

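The bar is out and aligned with the fingers (tip (292,203), ball (333,235), under 1.5° turn). The housing is up against the pad. I lift and carry it back.

Run:
```python
from h import *
plan([(.6557,-.0063,.17,110.2),(.44,-.3173,.17,45.5),(.44,-.3173,.10,45.5)])
```

```text
now 17.35 [ 0.6553 -0.0055  0.0741] heading 110.24 tilt [ 0.0003 -0.    ] F [-0.4  1.  -3. ] open 0.12 grip 127.7
[-0.0008, 0.0001, -0.0959] [-0.0, -0.0, 0.0]
[-0.218, -0.3098, -0.0959] [-0.0, -0.0, 64.7]
[-0.2181, -0.3098, -0.0259] [-0.0, -0.0, 64.7]
```

>>> play_rows(rows=[[[0,0,-0.06,0,0,0,-1],[0,0,-0.096,0,0,0,-1],[-0.218,-0.31,-0.096,0,0,64.7,-1],[-0.218,-0.31,-0.096,0,0,64.7,-1],[-0.218,-0.31,-0.096,0,0,64.7,-1],[-0.218,-0.31,-0.096,0,0,64.7,-1],[-0.218,-0.31,-0.096,0,0,64.7,-1],[-0.218,-0.31,-0.096,0,0,64.7,-1],[-0.218,-0.31,-0.096,0,0,64.7,-1],[-0.218,-0.31,-0.096,0,0,64.7,-1]]])

```text
t: 18.6
tool_pos: [0.44, -0.3168, 0.1703]
orientation: [-0.0, 0.922, 0.388, 0.0]
force: [0.1, 0.1, -2.7]
opening: 0.118
grip_force: 127.7
```

Run:
```python
from h import *
plan([(.44,-.3173,.07,45.5)])
```

```text
now 18.6 [ 0.44   -0.3168  0.1703] heading 45.6 tilt [ 0.0006 -0.0002] F [ 0.1  0.1 -2.7] open 0.118 grip 127.7
[-0.0004, 0.0004, 0.1003] [-0.0, -0.0, 0.1]
```

>>> play_rows(rows=[[[0,0,0.05,0,0,0,-1],[0,0,0.09,0,0,0,-1],[0,0,0.1,0,0,0,-1],[0,0,0.1,0,0,0,-1],[0,0,0.1,0,0,0,-1]]])

```text
t: 19.23
tool_pos: [0.4412, -0.3177, 0.0718]
orientation: [0.001, 0.922, 0.388, 0.001]
force: [-0.0, -1.2, -1.8]
opening: 0.115
grip_force: 127.8
```

Run:
```python
from h import *
plan([(.44,-.3173,.037,45.5)])
p,d=bot.capture('side');q,e=bot.capture('top')
c=np.zeros((600,800,3),np.uint8);c[:480,:400]=cv2.resize(p[260:380,230:330,::-1],(400,480),interpolation=3);c[:400,400:]=cv2.resize(q[190:290,310:410,::-1],(400,400),interpolation=3);cv2.imwrite('pics/c9.png',c)
```

```text
now 19.225 [ 0.4412 -0.3177  0.0718] heading 45.63 tilt [0.0001 0.0025] F [-0.  -1.2 -1.8] open 0.115 grip 127.8
[-0.0005, -0.0012, 0.0348] [0.1, -0.0, 0.1]
```

View pics/c9.png

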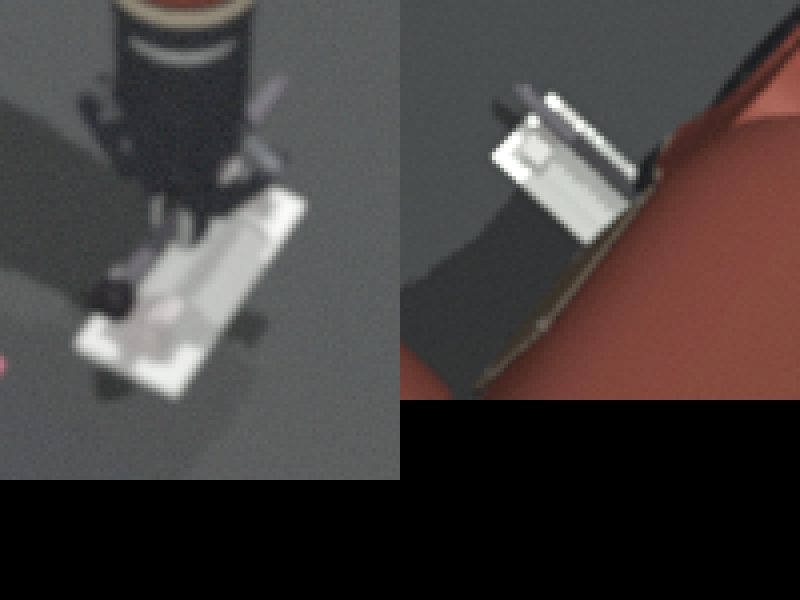

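The bar hovers over the notches, parallel to the stand (top: bar tip at crop (520,90); side: ball at (112,297)). Lowering.

>>> play_rows(rows=[[[0,0,0.015,0,0,0,-1],[0,0,0.025,0,0,0,-1],[0,0,0.031,0,0,0,-1],[0,0,0.034,0,0,0,-1],[0,0,0.034,0,0,0,-1]]])

```text
t: 19.95
tool_pos: [0.4399, -0.3173, 0.0361]
orientation: [-0.0, 0.922, 0.387, -0.0]
force: [1.2, 0.4, -2.1]
opening: 0.124
grip_force: 127.9
```

Run:
```python
from h import *
plan([(.44,-.3173,.035,45.5)]);print(bot.sense()['torque'])
```

```text
now 19.95 [ 0.4399 -0.3173  0.0361] heading 45.56 tilt [ 0.     -0.0003] F [ 1.2  0.4 -2.1] open 0.124 grip 127.9
[0.0, 0.0001, 0.0011] [-0.0, -0.0, 0.1]
[-0.04474326  0.00225882 -0.00769471]
```

Near contact. A little lower, open gently, and rise.

>>> play_rows(rows=[[[0,0,0.001,0,0,0,-1],[0,0,0.001,0,0,0,-0.6],[0,0,0.001,0,0,0,-0.4],[0,0,0.001,0,0,0,0],[0,0,0.001,0,0,0,0.5],[0,0,0.001,0,0,0,1],[0,0,0.001,0,0,0,1],[0,0,-0.04,0,0,0,1],[0,0,-0.09,0,0,0,1],[0,0,-0.13,0,0,0,1]]], newtons=40)

```text
t: 21.2
tool_pos: [0.4401, -0.3174, 0.1682]
orientation: [0.0, 0.922, 0.387, 0.0]
force: [0.5, -0.2, -0.5]
opening: 1.003
grip_force: 0.0
```

Run:
```python
from h import *
plan([]) 
p,d=bot.capture('side');np.savez('side8.npz',p=p,d=d)
v,u=np.indices(d.shape);W=cloud('side',d)
m=(p.max(2)<110)&(u>245)&(u<315)&(v>285)&(v<360)&(W[...,2]>.034)&(W[...,2]<.062);P=W[m]
z0=np.load('side0.npz');W0=cloud('side',z0['d']);m0=(z0['p'].max(2)<110)&(u>245)&(u<315)&(v>285)&(v<360)&(W0[...,2]>.034)&(W0[...,2]<.062);P0=W0[m0]
for Q in(P0,P):
    e=np.array([.70,.714]);n=np.array([-.714,.70]);O=np.array([.4642,-.2922]);t=(Q[:,:2]-O)@e;r=(Q[:,:2]-O)@n
    print(len(Q),t.min().round(3),t.max().round(3),[ (r[(t>a)&(t<=a+.04)].mean().round(4),Q[(t>a)&(t<=a+.04),2].mean().round(4)) for a in(-.12,-.08,-.04,0,.04,.08)])
```

```text
now 21.2 [ 0.4401 -0.3174  0.1682] heading 45.57 tilt [-0.     0.001] F [ 0.5 -0.2 -0.5] open 1.003 grip 0.0
94 -0.12 0.098 [(np.float64(-0.0041), np.float64(0.0531)), (np.float64(nan), np.float64(nan)), (np.float64(nan), np.float64(nan)), (np.float64(nan), np.float64(nan)), (np.float64(-0.0073), np.float64(0.0488)), (np.float64(-0.0055), np.float64(0.0494))]
249 -0.118 0.103 [(np.float64(-0.0038), np.float64(0.0527)), (np.float64(-0.0028), np.float64(0.0526)), (np.float64(-0.0028), np.float64(0.0524)), (np.float64(-0.0031), np.float64(0.0524)), (np.float64(-0.0044), np.float64(0.0511)), (np.float64(-0.0049), np.float64(0.0503))]<stdin>:9: RuntimeWarning: Mean of empty slice.
  ret = ret.dtype.type(ret / rcount)
```

The bar lies in both vees as at the start (same extent and height). Next is the door, pushed with shut fingers from its outer face.

```bash
cat >> h.py <<'E'
def door(al,rho=.15,off=.017,z=.08):
    u=np.radians(YAW-al); H=A+np.array([[np.cos(np.radians(YAW)),-np.sin(np.radians(YAW))],[np.sin(np.radians(YAW)),np.cos(np.radians(YAW))]])@[-.103,-.117]
    P=H+rho*np.array([np.cos(u),np.sin(u)])+off*np.array([np.sin(u),-np.cos(u)]); return [P[0],P[1],z,YAW-al-90]
E
python3 - <<'E'
from h import *
a=door(129,.15,.05,.2);print(a);plan([a]); plan([door(129,.15,.05,.08)],a[:3],a[3])
E
```

```text
[np.float64(0.32956038148387795), np.float64(0.023612419787547197), 0.2, -221.2]
now 21.25 [ 0.4419 -0.319   0.173 ] heading 45.57 tilt [0.0001 0.0074] F [ 2.2 -1.7  4.4] open 0.997 grip 0.0
[0.1661, -0.3198, -0.0294] [0.3, 0.3, -93.2]
now 21.25 [ 0.4419 -0.319   0.173 ] heading 138.8 tilt [0. 0.] F [ 2.2 -1.7  4.4] open 0.997 grip 0.0
[0.0, 0.0, 0.12] [0.0, 0.0, 0.0]
```

>>> play_rows(rows=[[[0,0,-0.03,0,0,0,-1],[0.166,-0.32,-0.03,0,0,-93,-1],[0.166,-0.32,-0.03,0,0,-93,-1],[0.166,-0.32,-0.03,0,0,-93,-1],[0.166,-0.32,-0.03,0,0,-93,-1],[0.166,-0.32,-0.03,0,0,-93,-1],[0.166,-0.32,-0.03,0,0,-93,-1],[0.166,-0.32,-0.03,0,0,-93,-1],[0.166,-0.32,-0.03,0,0,-93,-1],[0.166,-0.32,-0.03,0,0,-93,-1]]])

```text
t: 22.5
tool_pos: [0.3276, 0.0255, 0.1962]
orientation: [0.0, 0.351, 0.936, 0.0]
force: [0.3, -0.8, 0.7]
opening: -0.003
grip_force: 0.0
```

Run:
```python
from h import *
plan([door(129,.15,.05,.2),door(129,.15,.05,.08)])
```

```text
now 22.5 [0.3276 0.0255 0.1962] heading 138.9 tilt [-0.0003  0.0002] F [ 0.3 -0.8  0.7] open -0.003 grip 0.0
[-0.0027, -0.0001, -0.0038] [0.0, 0.0, 0.1]
[-0.0027, -0.0002, 0.1162] [0.0, 0.0, 0.1]
```

>>> play_rows(rows=[[[0,0,0.05,0,0,0,-1],[0,0,0.1,0,0,0,-1],[0,0,0.116,0,0,0,-1],[0,0,0.116,0,0,0,-1],[0,0,0.116,0,0,0,-1]]])

```text
t: 23.12
tool_pos: [0.3282, 0.0252, 0.0809]
orientation: [0.0, 0.354, 0.935, 0.0]
force: [0.4, -0.5, 0.6]
opening: 0.001
grip_force: 0.0
```

Run:
```python
from h import *
plan([door(129,.15,.017)]+[door(a) for a in(121,113,105,97,89,81,73,65)])
```

```text
now 23.125 [0.3282 0.0252 0.0809] heading 138.57 tilt [-0.0008  0.0005] F [ 0.4 -0.5  0.6] open 0.001 grip 0.0
[-0.035, -0.0002, 0.0009] [0.0, 0.0, -0.2]
[-0.0561, -0.001, 0.001] [0.0, 0.1, -8.2]
[-0.077, 0.0011, 0.001] [0.0, 0.1, -16.2]
[-0.0975, 0.0061, 0.001] [0.0, 0.1, -24.2]
[-0.1171, 0.0139, 0.001] [0.0, 0.1, -32.2]
[-0.1353, 0.0244, 0.001] [0.0, 0.1, -40.2]
[-0.152, 0.0373, 0.0011] [0.0, 0.1, -48.2]
[-0.1667, 0.0524, 0.0011] [0.0, 0.1, -56.2]
[-0.1791, 0.0694, 0.0011] [0.0, 0.1, -64.2]
```

>>> play_rows(rows=[[[-0.02,0,0,0,0,0,-1],[-0.035,0,0,0,0,0,-1],[-0.056,-0.001,0,0,0,-8,-1],[-0.077,0.001,0,0,0,-16,-1],[-0.0975,0.006,0,0,0,-24,-1],[-0.117,0.014,0,0,0,-32,-1],[-0.135,0.0245,0,0,0,-40,-1],[-0.152,0.037,0,0,0,-48,-1],[-0.1665,0.0525,0,0,0,-56,-1],[-0.179,0.0695,0,0,0,-64,-1]]])

```text
t: 24.38
tool_pos: [0.5093, -0.0422, 0.0804]
orientation: [0.0, -0.197, 0.98, -0.0]
force: [-1.4, -0.3, 0.8]
opening: 0.003
grip_force: 0.0
```

Run:
```python
from h import *
plan([door(a) for a in(65,57,49,41,33,25,19,14,10,7)])
```

```text
now 24.375 [ 0.5093 -0.0422  0.0804] heading -157.23 tilt [-0.0003 -0.0004] F [-1.4 -0.3  0.8] open 0.003 grip 0.0
[0.0005, 0.0011, 0.0004] [-0.0, 0.0, -0.0]
[-0.0205, 0.0002, 0.0004] [-0.0, 0.0, -8.0]
[-0.0415, 0.0023, 0.0004] [-0.0, 0.0, -16.0]
[-0.062, 0.0072, 0.0004] [-0.0, 0.0, -24.0]
[-0.0816, 0.015, 0.0004] [-0.0, 0.0, -32.0]
[-0.0999, 0.0254, 0.0004] [-0.0, 0.0, -40.0]
[-0.1126, 0.0348, 0.0004] [-0.0, 0.0, -46.0]
[-0.1223, 0.0436, 0.0004] [-0.0, 0.0, -51.0]
[-0.1296, 0.0512, 0.0004] [-0.0, 0.0, -55.0]
[-0.1347, 0.0573, 0.0004] [-0.0, 0.0, -58.0]
```

>>> play_rows(rows=[[[-0.0205,0,0,0,0,-8,-1],[-0.0415,0.002,0,0,0,-16,-1],[-0.062,0.007,0,0,0,-24,-1],[-0.0815,0.015,0,0,0,-32,-1],[-0.1,0.0255,0,0,0,-40,-1],[-0.1125,0.035,0,0,0,-46,-1],[-0.1225,0.0435,0,0,0,-51,-1],[-0.1295,0.051,0,0,0,-55,-1],[-0.1345,0.0575,0,0,0,-58,-1]]])

```text
t: 25.5
tool_pos: [0.6113, 0.063, 0.0804]
orientation: [0.0, -0.647, 0.762, -0.0]
force: [0.6, -1.6, 1.1]
opening: -0.0
grip_force: 0.0
```

Run:
```python
from h import *
plan([door(a) for a in(7,5,3,1,0,-1,-2)])
```

```text
now 25.5 [0.6113 0.063  0.0804] heading -99.35 tilt [ 0.0001 -0.001 ] F [ 0.6 -1.6  1.1] open -0.0 grip 0.0
[0.0002, -0.0001, 0.0004] [-0.1, -0.0, -0.1]
[-0.005, -0.0006, 0.0004] [-0.1, -0.0, -2.1]
[-0.0103, -0.0009, 0.0004] [-0.1, -0.0, -4.1]
[-0.0156, -0.001, 0.0004] [-0.1, -0.0, -6.1]
[-0.0182, -0.001, 0.0004] [-0.1, -0.0, -7.1]
[-0.0208, -0.0009, 0.0004] [-0.1, -0.0, -8.1]
[-0.0235, -0.0008, 0.0004] [-0.1, -0.0, -9.1]
```

>>> play_rows(rows=[[[-0.005,-0.001,0,0,0,-2,-1],[-0.01,-0.001,0,0,0,-4,-1],[-0.013,-0.001,0,0,0,-6,-1],[-0.016,-0.001,0,0,0,-7,-1],[-0.018,-0.001,0,0,0,-7,-1],[-0.018,-0.001,0,0,0,-7,-1]]])

```text
t: 26.25
tool_pos: [0.6142, 0.0757, 0.0804]
orientation: [-0.003, -0.691, 0.723, -0.003]
force: [-3.2, -25.9, 3.3]
opening: -0.003
grip_force: 0.0
```

Run:
```python
from h import *
plan([door(0)])
```

```text
now 26.25 [0.6142 0.0757 0.0804] heading -92.65 tilt [0.0092 0.    ] F [ -3.2 -25.9   3.3] open -0.003 grip 0.0
[-0.0052, -0.0008, 0.0004] [0.0, -0.5, -0.4]
```

>>> play_rows(rows=[[[0.01,0,0,0,0,0,-1],[0.05,0,0,0,0,0,-1],[0.06,0,-0.08,0,0,0,-1],[0.1,0,-0.12,0,0,0,-1],[0.16,0,-0.12,0,0,0,-1],[0.2,0.1,-0.12,0,0,0,-1],[0.2,0.15,-0.12,0,0,0,-1],[0.2,0.15,-0.12,0,0,0,-1]]])

```text
t: 27.25
tool_pos: [0.4529, -0.1124, 0.2002]
orientation: [0.0, -0.692, 0.722, 0.001]
force: [0.0, -1.0, 0.4]
opening: -0.004
grip_force: 0.0
```

Run:
```python
from h import *
plan([])
W={}
for n in("side","top"):
    p,d=bot.capture(n); np.savez(f"{n}9.npz",p=p,d=d)
    if n=='side': a=cv2.resize(p[120:260,215:335,::-1],(480,560),interpolation=3)
    else: b=cv2.resize(p[150:270,160:240,::-1],(320,480),interpolation=3)
    W=cloud(n,d);v,u=np.indices(d.shape)
    m=(W[...,2]>.112)&(W[...,2]<.124)&(W[...,0]>.48)&(W[...,0]<.65)&(W[...,1]>.05)&(W[...,1]<.13)&(d>0)
    P=W[m];print(n,len(P))
    if len(P)>5:
        f=cv2.fitLine(P[:,:2].astype(np.float32),cv2.DIST_HUBER,0,.001,.001).ravel();print(np.degrees(np.arctan(f[1]/f[0])),f[2:],f[3]+(.616-f[2])*f[1]/f[0])
print(door(0,.1,0),door(0,.196,0))
c=np.zeros((600,800,3),np.uint8);c[:560,:480]=a;c[:480,480:]=b;cv2.imwrite('pics/c10.png',c)
```

```text
now 27.25 [ 0.4529 -0.1124  0.2002] heading -92.49 tilt [-0.0009  0.0007] F [ 0.  -1.   0.4] open -0.004 grip 0.0
side 103
-1.4749175 [0.613959   0.09360275] 0.0935502
top 244
-2.1006873 [0.5638487  0.09757261] 0.09565968
[np.float64(0.5659108375875284), np.float64(0.09970140220721987), 0.08, -92.2] [np.float64(0.6618400775629479), np.float64(0.09601617253481795), 0.08, -92.2]
```

View pics/c10.png

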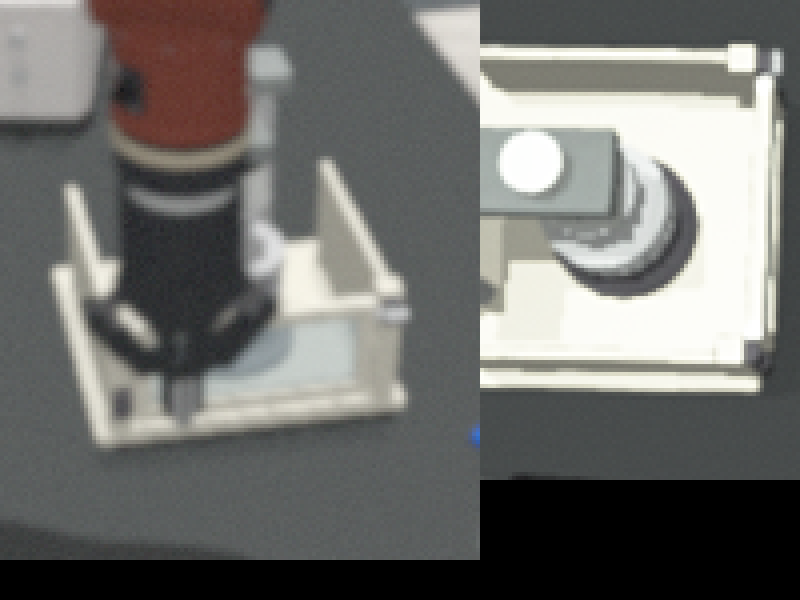

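The door's top edge runs at -2.1°, parallel to the station front, so it is shut on its catch. The bar is in its stand and the arm is clear, so I hand in.

```bash
python3 -c "
from plant import bot
print(bot.hand_in())"
```

```text
the job is handed in; nothing more can be done
None
```

The job is handed in after 27 s: housing raised against the pad until the collar stopped, bar back in its vee blocks and door shut, but in the first stroke a finger hit the right post at about 57 N, which may count against the 40 N limit.

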